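Close up the laptop's bays and set the magnifier for inspection

ROBOT

A 6-joint arm with a two-finger parallel gripper is mounted at the origin on the work surface. World frame = base frame: x ahead of the robot, y to its left, z up, the work surface at z = 0. Lengths are in mm, angles in rad, forces in N, time in s.
With the tool pointing down it reaches from about 425 to 950 mm from the base axis. Payload 14.7 kg.
Tool frame: the origin (TCP) lies on the mounting face of the last link; the fingertips stand 173 mm ahead of it and the grasp point (between the pads) lies 155 mm ahead of it; z points along the fingers, y is the direction in which the jaws open and shut (so a half turn about z gives the same grasp; the last joint's range is limited). The gripper opens to 85 mm and grips with 20 to 120 N. Pads are 22 mm wide; open, the fingers measure 114 mm over their backs; the gripper's body (76 mm by 85 mm) begins 54 mm behind the grasp point. The pads swing forward as they close: fully open they stand 13 mm farther back than shut.
Start: joints at [1.242, 0.48, 1.596, -0, 1.065, -0.047], TCP at [180.731, 624.364, 404.697] pointing down, gripper open.
Joint ranges: [-2.75, 2.75], [-0.82, 2.05], [0.23, 2.67], [-1.56, 4.7], [0.09, 2.69], [-2.92, 2.92]. Speed limits (rad/s): [1.89, 1.89, 2.39, 3.01, 3.01, 3.01].

INTERFACE

Orientations are given as a unit quaternion [w, x, y, z].
In Python, from cell import ctrl, optics gives the robot as it stands.
- The arm moves only by the tool carry_out, never from a script. Its argument "deltas" is a list that holds one entry, the list of rows, each a list of 7 numbers: the shift along the tool's x, y, z in cm, then the turn, a rotation vector about the tool's x, y, z in rad, then the closure, from 0 (fully open) to 1 (shut). A call has 1 to 20 rows; each row is the pose to reach, as a shift and turn from the pose measured when the call began, along the tool's axes at that moment; what a row does not reach only later rows make up. A row lasts 1/12 s, in which the tool goes at most 41.7 mm and 7.16 degrees, less where a joint would pass 70% of its speed; a pose out of reach is approached as far as the arm can. A call with a gripper value outside its range is refused whole. The fingers move at their own pace and stop on an object; "newtons" is the grip in N (left out, the last holds). Time passes only in rows, so rows that repeat a pose let the fingers close. It gives the time, the measured TCP pose, the force and the opening at its end, in the units of the state.
- ctrl.get_state(): the state, without advancing time (a new reading comes with each control period).
- optics.snapshot(name): name is "scene" or "side" or "wrist"; returns the picture (420x560x3 uint8, blue, green, red); there is no depth.
- optics.camera_params(name): a dict with "fov_y" (degrees; the focal length in pixels is half the picture's height over the tangent of half this angle, whatever the lens; pixels are square), "cx", "cy" (the principal point, pixels), "R" (3x3) and "t" (3): a world point X has camera coordinates R X + t. Camera axes: x right, y down, z forward; pixel columns grow to the right and rows downward; lengths in mm; the calibration is good to about 2 mm. A picture is of the moment at which its call begins: read the wrist's pose just before it. camera_params takes no time and is no camera call; for the wrist camera it gives the pose at the moment of the call.
- ctrl.close_job(): hands the job in, once; it reports no verdict.
The state is a dict: "clock": time; "joints": joint angles; "qd": joint speeds; "tau": joint torques, N m; "tool_pos": TCP position; "tool_rot": TCP orientation; "wrist_force": force on the tool from outside, world axes, zero at the start; "ft_torque": the same for the moment, N m; "width": opening from 0.0 (shut) to 1.0 (fully open).
Only numpy, scipy, OpenCV 4.12 (cv2) and the standard library are available. Lean on these libraries where they do the work, as an engineer would, in place of code of your own. Each camera call takes 0.05 s, during which the arm holds its last target.

TASK

Close up the underside of the laptop: first swing the magnifier back out of the way to the black park mark and turn the suction valve to the green half-open mark so that the base is held, then lay every cover that is on the mat into the bay of its own size and, only once it lies in its bay, push its orange rivet pin down flush. When all covers are fastened, swing the magnifier over again until its red pointer is on the green mark, ready for inspection. Leave the memory stick, the heat sink and the screw dish where they are, and should a cover get knocked out on the way, put it right again.

Things in the scene. Friction and masses are not known exactly. Their poses are not given: they have to be found in the camera images.
- cover_a: long light-grey bay cover, loose, 72 g: flange 92 (x) by 44 mm (y), 7 to 13 mm above the origin, picked by its long edges; below it a block 72 x 24 mm, 7 mm tall; on top a white collar 24 mm across, 13 to 16 mm up. Origin: centre of the block's underside, z up; half a turn about z is the same. Starts block down on the mat, whose top is 2 mm above the table. None if absent.
- pin_a (a joint): Travel in m of the orange push pin in the collar of cover_a: 0 = fully up, its head 7.5 mm proud of the collar; 0.007 = fully home, flush on the collar (0.5 mm proud). Goes straight down into the cover; about 8 N of friction, no spring, stays where left. Head 17 mm across.
- pin_a_top (a point): Centre of the top face of the orange pin head of cover_a: 23.5 mm above the cover's origin when up, 16.5 mm when home.
- cover_b: middle light-grey bay cover, loose, 72 g: flange 72 (x) by 44 mm (y), 7 to 13 mm above the origin, picked by its long edges; below it a block 52 x 24 mm, 7 mm tall; on top a white collar 24 mm across, 13 to 16 mm up. Origin: centre of the block's underside, z up; half a turn about z is the same. Starts block down on the mat, whose top is 2 mm above the table. None if absent.
- pin_b (a joint): Travel in m of the orange push pin in the collar of cover_b: 0 = fully up, its head 7.5 mm proud of the collar; 0.007 = fully home, flush on the collar (0.5 mm proud). Goes straight down into the cover; about 8 N of friction, no spring, stays where left. Head 17 mm across.
- pin_b_top (a point): Centre of the top face of the orange pin head of cover_b: 23.5 mm above the cover's origin when up, 16.5 mm when home.
- cover_c: short light-grey bay cover, loose, 72 g: flange 54 (x) by 44 mm (y), 7 to 13 mm above the origin, picked by its long edges; below it a block 34 x 24 mm, 7 mm tall; on top a white collar 24 mm across, 13 to 16 mm up. Origin: centre of the block's underside, z up; half a turn about z is the same. Starts block down on the mat, whose top is 2 mm above the table. None if absent.
- pin_c (a joint): Travel in m of the orange push pin in the collar of cover_c: 0 = fully up, its head 7.5 mm proud of the collar; 0.007 = fully home, flush on the collar (0.5 mm proud). Goes straight down into the cover; about 8 N of friction, no spring, stays where left. Head 17 mm across.
- pin_c_top (a point): Centre of the top face of the orange pin head of cover_c: 23.5 mm above the cover's origin when up, 16.5 mm when home.
- bay_a (a point): Centre of the mouth of the long bay for cover_a, in the upward face of the laptop base: an opening 78 mm (its x) by 30 mm (its y), 12 mm deep; x, y along its sides, z up. A seated cover's flange rests flat on this face, so that its origin is 7 mm below the point; 3 mm play on each side.
- bay_b (a point): Centre of the mouth of the middle bay for cover_b, in the upward face of the laptop base: an opening 58 mm (its x) by 30 mm (its y), 12 mm deep; x, y along its sides, z up. A seated cover's flange rests flat on this face, so that its origin is 7 mm below the point; 3 mm play on each side.
- bay_c (a point): Centre of the mouth of the short bay for cover_c, in the upward face of the laptop base: an opening 40 mm (its x) by 30 mm (its y), 12 mm deep; x, y along its sides, z up. A seated cover's flange rests flat on this face, so that its origin is 7 mm below the point; 3 mm play on each side.
- laptop: Silver laptop base, lying underside up, fixed, 200 mm (x) by 300 mm (y), on a blue suction plate; upper face 34 mm above its origin. The three bays lie side by side along its y, 88 mm apart.
- valve (a joint): Angle in rad of the suction valve's yellow lever: 0 = shut (lever along the valve body's +y), 1.571 = fully open (along its -x); grows anticlockwise seen from above. The green mark on its white dial is at 0.785 (half open), between the two black marks of shut and open. Friction about 0.10 Nm, stays where left.
- valve_knob (a point): Centre of the top of the black upright knob on the valve lever's end: 16 mm thick, free for 30 mm below this point, 75 mm from the turning axis.
- valve_axis (a point): Point on the valve's vertical turning axis, level with the knob's top; fixed, x and y are those of the valve body.
- magnifier (a joint): Angle in rad of the magnifier's grey arm about its upright post: 0 = parked at the stop (black mark on the white dial; parked means within 0.25), grows anticlockwise seen from above, up to 2.0. It starts part-way over the work. The red pointer on the arm is on the green mark of the white dial at 1.40, with the lens above the laptop. Friction about 0.25 Nm, stays where released.
- magnifier_knob (a point): Centre of the top of the black upright knob on the magnifier arm: 16 mm thick, free for 40 mm below this point, 165 mm from the post's axis. The lens (112 mm across with its rim, centre 250 mm from the axis) lies beyond it, 45 to 55 mm below this point.
- magnifier_axis (a point): Point on the vertical axis of the magnifier's post, level with the knob's top; fixed.
- memory_stick: Green memory module 67 x 30 x 4 mm on the mat; bystander. Origin under its centre.
- heat_sink: Copper and aluminium heat sink 60 x 45 x 18 mm on the mat; bystander. Origin under its centre.
- screw_dish: White dish 68 mm across, 22 mm high; bystander. Origin under its centre.
There are look-alikes about, which are no part of the job. What is shaped like the cover_c but purple or turquoise is not meant. There is more than one size of the part that bears valve; the job needs the larger.

How it is judged:
By the outcome, as a careful person would: the job done as asked, in the order asked, and still so for the second after the job is handed in, with the robot touching nothing.
Of cover_a, cover_b, cover_c only 2 to 3 are there at a start; the rules pass over those that are not, and their reading is None.
At some moment in a run one of cover_a, cover_b, cover_c may be knocked a few centimetres aside while the robot is not near it.
Once in a run the grip may slacken for a moment while it holds something.
It also fails if it takes over 210 s, if anything falls off the work surface, if the arm or the gripper's body presses on something with over 40 N, if the wrist force passes 120 N, or if a joint passes its speed limit or range.

## Working session

There is one attempt and no reset: what is moved stays moved. The work goes in short steps, Python scripts to look and compute and a tool call to move; the robot and the scene stay as the last step left them, time stands still between calls to the robot, and variables do not carry over. Pictures are saved under pics/ and viewed, and the job is handed in when it is done.

Besides the shell and the picture viewer there is one more tool, called after "Emit:" as name(argument=value, ...) on one line, values as JSON. carry_out: Moves the arm, as the interface text tells. Its arguments: {"type":"object","properties":{"deltas":{"type":"array"},"newtons":{"type":"number"}},"required":["deltas"]}

```bash
ls; mkdir -p pics
cat > h.py <<'E'
import numpy as np, cv2
from cell import ctrl, optics
def snap(n,f):
    p=optics.camera_params(n); im=optics.snapshot(n); cv2.imwrite('pics/'+f,im); return im,p
def cam(p):
    R=np.array(p['R']);t=np.array(p['t']).ravel(); f=210/np.tan(np.radians(p['fov_y'])/2); return R,t,f
def ray(p,u,v):
    R,t,f=cam(p); d=R.T@np.array([(u-p['cx'])/f,(v-p['cy'])/f,1.]); return -R.T@t,d
def onplane(p,u,v,z):
    o,d=ray(p,u,v); return o+d*(z-o[2])/d[2]
def proj(p,X):
    R,t,f=cam(p); c=R@np.array(X,float)+t; return np.array([p['cx']+f*c[0]/c[2],p['cy']+f*c[1]/c[2]])
E
python3 - <<'E'
from h import *
import pickle
s=ctrl.get_state(); print(s)
P={}
for n in ['scene','side','wrist']:
    im,p=snap(n,n+'0.png'); P[n]=p; print(n,p)
    cv2.imwrite('pics/%s0b.png'%n,cv2.resize(im,(800,600),interpolation=cv2.INTER_CUBIC))
pickle.dump(P,open('P0.pkl','wb'))
E
```

```text
pics
{'clock': 0.0, 'joints': array([ 1.24237963e+00,  4.80834071e-01,  1.59686922e+00,  1.70161024e-05,
        1.06507521e+00, -4.66119981e-02]), 'qd': array([-0.00175959, -0.00157928, -0.00095474, -0.00081304, -0.0012016 ,
       -0.00097667]), 'tau': array([ 3.80181475e-03, -9.50654411e+01, -4.30190670e+01,  7.37475762e-05,
        1.17279572e-02, -4.59064927e-05]), 'tool_pos': array([180.67930367, 624.17915742, 404.07254141]), 'tool_rot': array([-1.17841692e-04,  1.40440637e-01,  9.90088923e-01, -5.81144216e-04]), 'wrist_force': array([ 0.01816024, -0.60635855, -0.22105972]), 'ft_torque': array([-0.01011475, -0.05170006,  0.00246357]), 'width': 0.9940226855921526}
scene {'fov_y': 52.16188569519064, 'cx': 279.7759319171691, 'cy': 208.71541303342366, 'R': array([[-0.77201401,  0.63560035,  0.00256156],
       [ 0.4013077 ,  0.4905544 , -0.77350404],
       [-0.49289603, -0.59612798, -0.63378619]]), 't': array([ 381.25926642,  -94.15889534, 1531.13248704])}
side {'fov_y': 45.49830361764827, 'cx': 276.6165432748585, 'cy': 204.90573145225588, 'R': array([[ 0.9567002 , -0.29091347,  0.00969984],
       [-0.20303625, -0.69084339, -0.69391044],
       [ 0.20856896,  0.66189483, -0.71999598]]), 't': array([-505.67992738,  233.35780577, 1083.5845441 ])}
wrist {'fov_y': 64.4940385249729, 'cx': 269.5982305948698, 'cy': 210.21805910694997, 'R': array([[ 0.27836732,  0.96047251, -0.00204667],
       [ 0.91364421, -0.26413692,  0.30900798],
       [ 0.29625307, -0.08788766, -0.95105724]]), 't': array([-649.34535479,  -39.32703698,  379.99478207])}
```

View pics/scene0b.png

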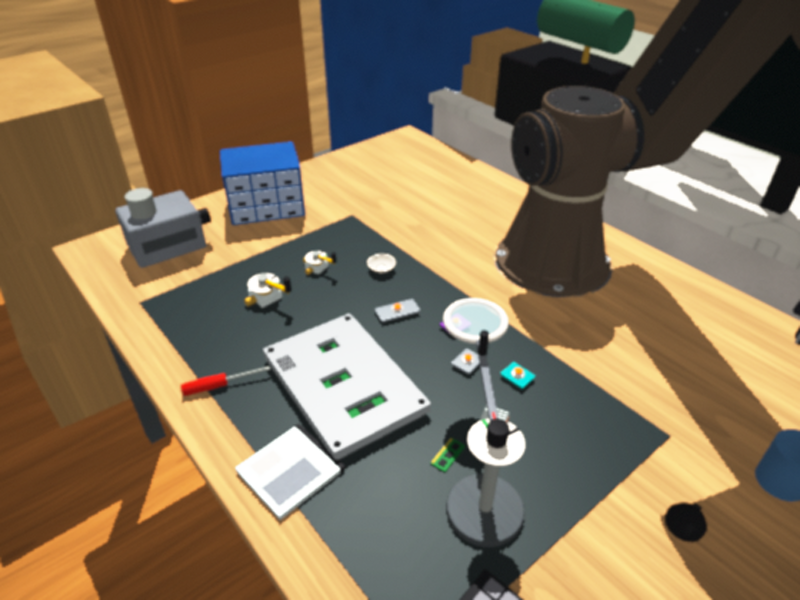

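View pics/side0b.png

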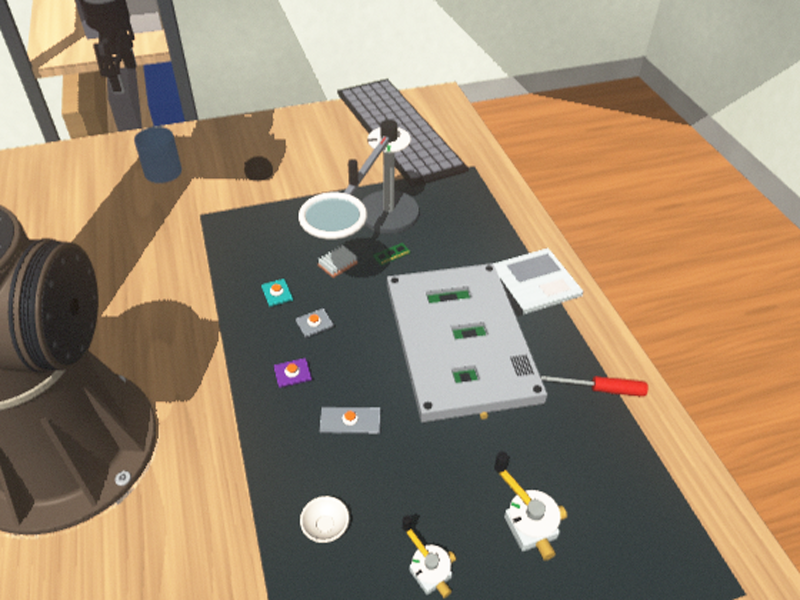

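View pics/wrist0b.png

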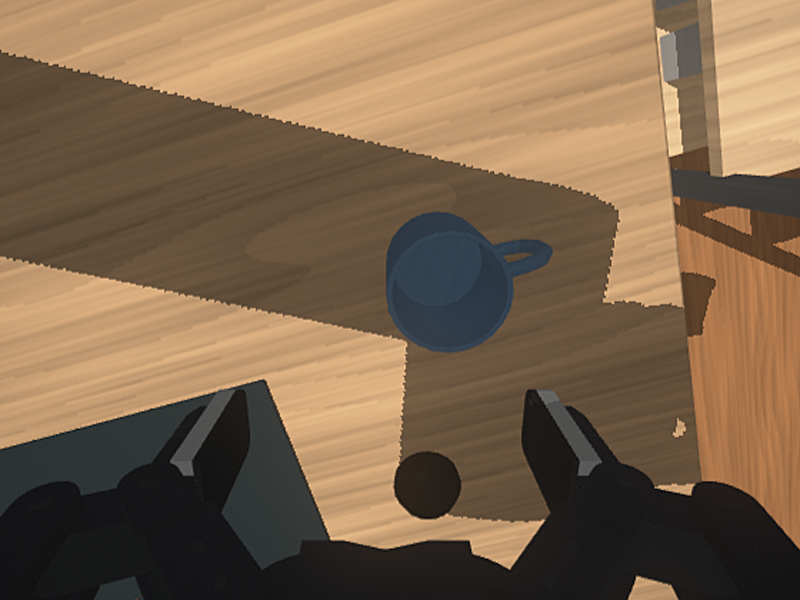

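Run:
```python
import cv2
a=cv2.imread('pics/side0.png');b=cv2.imread('pics/scene0.png')
def crop(im,x0,y0,w,h,f,k):
    cv2.imwrite('pics/'+f,cv2.resize(im[y0:y0+h,x0:x0+w],None,fx=k,fy=k,interpolation=cv2.INTER_CUBIC))
crop(a,200,70,130,110,'c1.png',6)
crop(a,260,310,150,110,'c2.png',5)
crop(a,170,180,120,135,'c3.png',4)
crop(b,290,190,100,190,'c4.png',3)
crop(b,160,160,130,70,'c5.png',6)
```

```text
(no output)
```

View pics/c1.png

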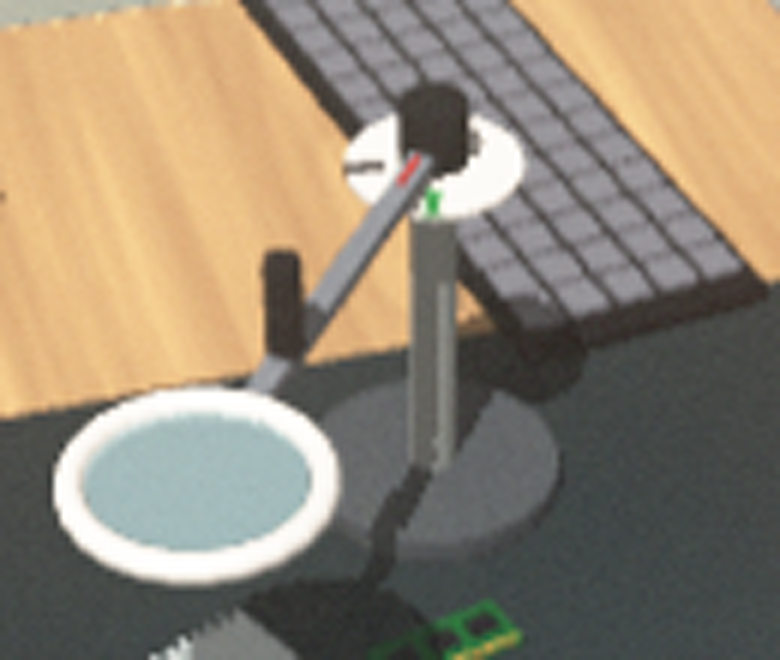

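View pics/c2.png

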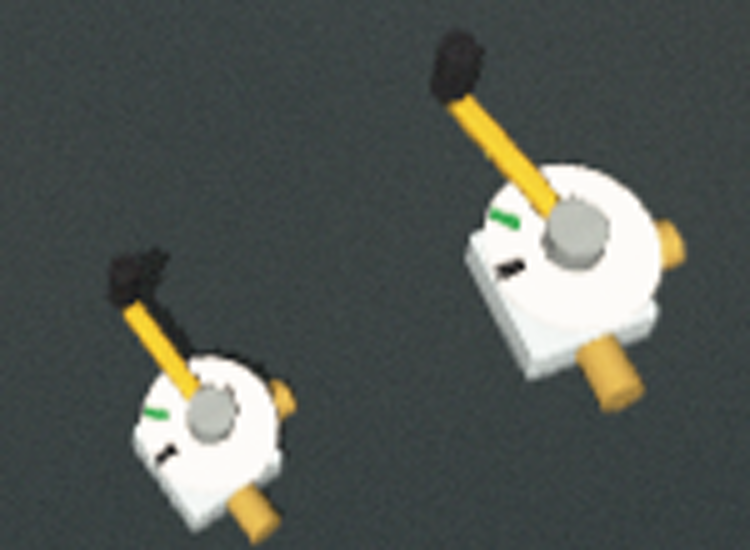

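View pics/c3.png

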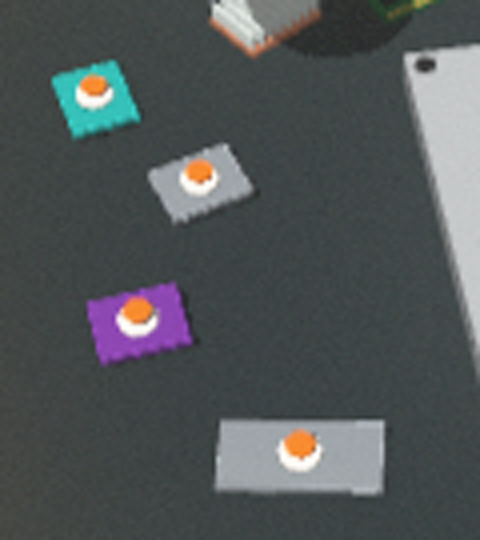

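View pics/c4.png

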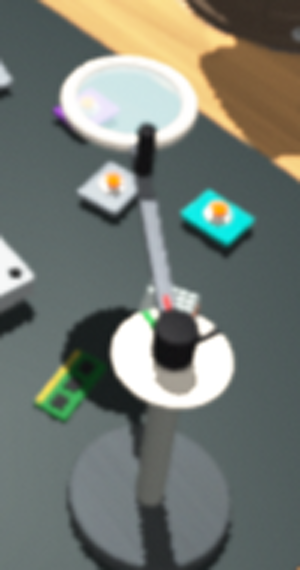

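View pics/c5.png

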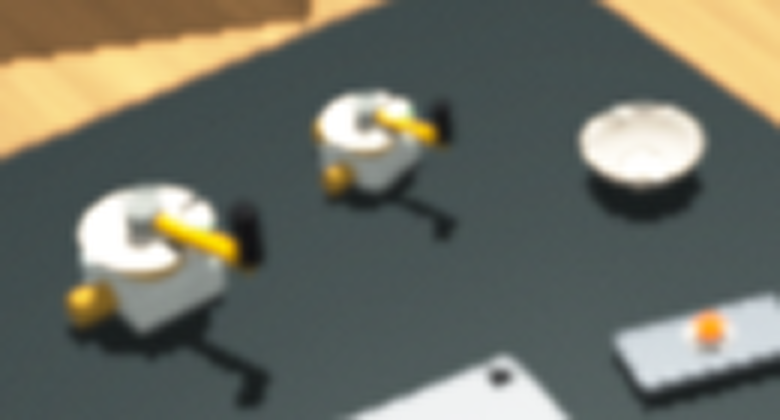

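```bash
cat >> h.py <<'E'
def tri(pa,ua,pb,ub):
    o1,d1=ray(pa,*ua);o2,d2=ray(pb,*ub); d1=d1/np.linalg.norm(d1);d2=d2/np.linalg.norm(d2)
    A=np.c_[d1,-d2]; s=np.linalg.lstsq(A,o2-o1,rcond=None)[0]
    x,y=o1+s[0]*d1,o2+s[1]*d2; return (x+y)/2,np.linalg.norm(x-y)
E
python3 - <<'E'
from h import *
import pickle
np.set_printoptions(precision=1,suppress=True)
P=pickle.load(open('P0.pkl','rb'));S=P['side'];C=P['scene']
print('cams',ray(S,0,0)[0],ray(C,0,0)[0])
T=lambda n,a,b:print(n,*tri(S,a,C,b))
T('vknob',(351.6,318.6),(200.7,194.5))
T('vhub',(375.4,355.2),(183.8,195.3))
T('mknob',(246.9,112.7),(339.3,232.7))
T('mcap',(272.3,86),(348.7,296.3))
# dial centres: bounding
a=cv2.imread('pics/side0.png')
hsv=cv2.cvtColor(a,cv2.COLOR_BGR2HSV)
def rectfit(mask,z,name,p):
    cs,_=cv2.findContours(mask,cv2.RETR_EXTERNAL,cv2.CHAIN_APPROX_NONE)
    for c in cs:
        if cv2.contourArea(c)<60: continue
        w=np.array([onplane(p,u,v,z)[:2] for u,v in c[:,0]]).astype(np.float32)
        r=cv2.minAreaRect(w); 
        M=cv2.moments(c); print(name,np.round((M['m10']/M['m00'],M['m01']/M['m00']),1),'rect',np.round(r[0],1),np.round(r[1],1),round(r[2],1))
v=hsv[...,2];s=hsv[...,1]
print('px',hsv[225,225],hsv[300,230],hsv[291,258],a[291,258],'lap',hsv[240,310],'mat',hsv[330,250])
# pins orange
m=((hsv[...,0]>5)&(hsv[...,0]<16)&(s>180)&(v>180)).astype(np.uint8); 
roi=np.zeros_like(m); roi[180:320,170:300]=1
rectfit(m*roi*255,25.5,'pin',S)
g=((v>110)).astype(np.uint8)*roi
rectfit(cv2.morphologyEx(g,cv2.MORPH_CLOSE,np.ones((3,3)))*255,15,'cov',S)
roi=np.zeros_like(m); roi[190:300,275:385]=1
gr=((hsv[...,0]>40)&(hsv[...,0]<80)&(s>100)).astype(np.uint8)
rectfit(gr*roi*255,40,'green',S)
cv2.imwrite('pics/lap.png',cv2.resize(a[180:300,265:400],None,fx=5,fy=5,interpolation=cv2.INTER_CUBIC))
E
```

```text
cams [ 305.2 -703.1  947. ] [1086.8  716.6  896.6]
vknob [ 604.3 -251.2   89.3] 0.40696559601216376
vhub [ 628.6 -321.2   56.3] 0.05008866598409395
mknob [529.6 253.1 243.9] 0.19406742201985436
mcap [630.1 380.2 220.9] 0.220193254573788
px [103  14 168] [102  15 166] [104  16 171] [171 166 160] lap [102   6 203] mat [87 33 69]
cov [244.8 293.6] rect [427.8 -87. ] [47.1 91. ] 73.5
cov [204.  260.2] rect [360.7  30.6] [53.5 46.6] 0.4
cov [219.3 225.2] rect [418.5 127.1] [54.8 46.4] 11.8
cov [193.3 204.1] rect [369.4 216.7] [44.3 59.3] 4.4
cov [289.  229.4] rect [560.2  44.5] [331.5  74. ] 71.3
cov [234.4 184.9] rect [489.2 250.6] [50.1 72.2] 73.7
```

View pics/lap.png

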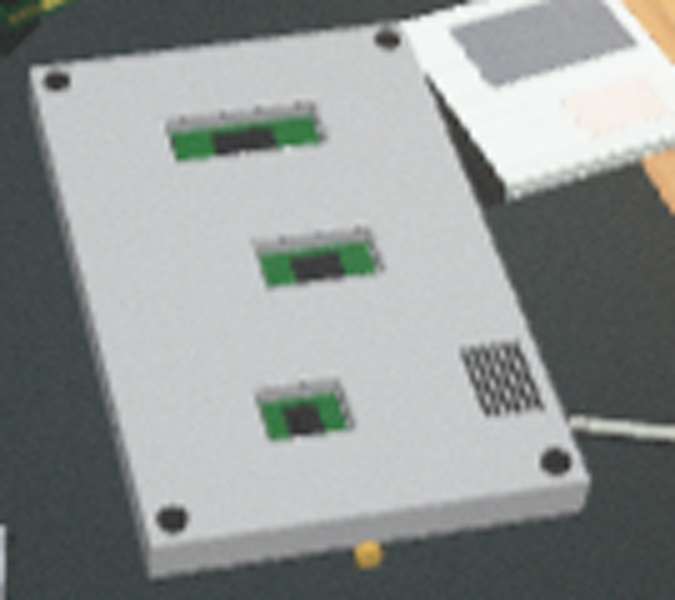

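Run:
```python
from h import *
import pickle
np.set_printoptions(precision=1,suppress=True)
P=pickle.load(open('P0.pkl','rb'));S=P['side'];C=P['scene']
a=cv2.imread('pics/side0.png');b=cv2.imread('pics/scene0.png')
def dark(im,x0,y0,x1,y1,thr=75):
    g=cv2.cvtColor(im,cv2.COLOR_BGR2GRAY); m=np.zeros_like(g); m[y0:y1,x0:x1]=(g[y0:y1,x0:x1]<thr)*255
    n,_,st,ce=cv2.connectedComponentsWithStats(m)
    return [(np.round(ce[i],1),st[i,4]) for i in range(1,n) if 4<st[i,4]<60]
print(dark(a,270,182,400,290)); print(dark(b,180,215,310,325))
# dial marks
print('mag green/black z=?')
d=lambda p,u,z:onplane(p,*u,z)
k=lambda x,y:(x/6+200,y/6+70)
for z in (185,195,205):
    print(z,'blk',d(S,k(363,167),z),'grn',d(S,k(433,203),z),'red',d(S,k(409,171),z),'dialL',d(S,k(343,165),z),'dialR',d(S,k(527,165),z),'near',d(S,k(435,218),z))
k=lambda x,y:(x/5+260,y/5+310)
for z in (40,50):
    g,bl,h=d(S,k(505,218),z),d(S,k(511,268),z),d(S,k(577,232),56.3)
    an=lambda p:np.degrees(np.arctan2(p[1]-h[1],p[0]-h[0]))
    print(z,g,bl,h,an(g),an(bl), 'dial L/R', d(S,k(484,245),z),d(S,k(662,245),z))
cv2.imwrite('pics/lap2.png',cv2.resize(b[210:330,180:310],None,fx=5,fy=5,interpolation=cv2.INTER_CUBIC))
```

```text
[(array([327.2, 183.1]), np.int32(28)), (array([337. , 182.8]), np.int32(5)), (array([342.3, 187.6]), np.int32(7)), (array([275.9, 195.9]), np.int32(8)), (array([313.1, 207.7]), np.int32(43)), (array([327.9, 233. ]), np.int32(40)), (array([382. , 243.6]), np.int32(5)), (array([325.2, 263.5]), np.int32(36)), (array([375.9, 271.8]), np.int32(17)), (array([299.1, 283.4]), np.int32(17))]
[(array([308.4, 230.4]), np.int32(7)), (array([228.8, 242.4]), np.int32(18)), (array([186.3, 254.2]), np.int32(9)), (array([234.1, 265.5]), np.int32(29)), (array([254.8, 284. ]), np.int32(47))]
mag green/black z=?
185 blk [599.9 388.  185. ] grn [621.8 353.  185. ] red [618.6 379.4 185. ] dialL [591.7 391.9 185. ] dialR [670.2 369.3 185. ] near [619.5 342.  185. ]
195 blk [596.  373.7 195. ] grn [617.7 339.1 195. ] red [614.5 365.1 195. ] dialL [588.  377.6 195. ] dialR [665.4 355.2 195. ] near [615.3 328.3 195. ]
205 blk [592.1 359.3 205. ] grn [613.5 325.3 205. ] red [610.4 350.9 205. ] dialL [584.2 363.2 205. ] dialR [660.6 341.2 205. ] near [611.2 314.5 205. ]
40 [ 608.8 -303.    40. ] [ 602.6 -322.9   40. ] [ 627.5 -323.5   56.3] 132.4386151884042 178.75081525487252 dial L/R [ 596.4 -311.1   40. ] [ 662.9 -331.    40. ]
50 [ 605.5 -307.4   50. ] [ 599.4 -327.1   50. ] [ 627.5 -323.5   56.3] 143.96394986475474 -172.61621903279047 dial L/R [ 593.2 -315.5   50. ] [ 658.9 -335.1   50. ]
```

View pics/lap2.png

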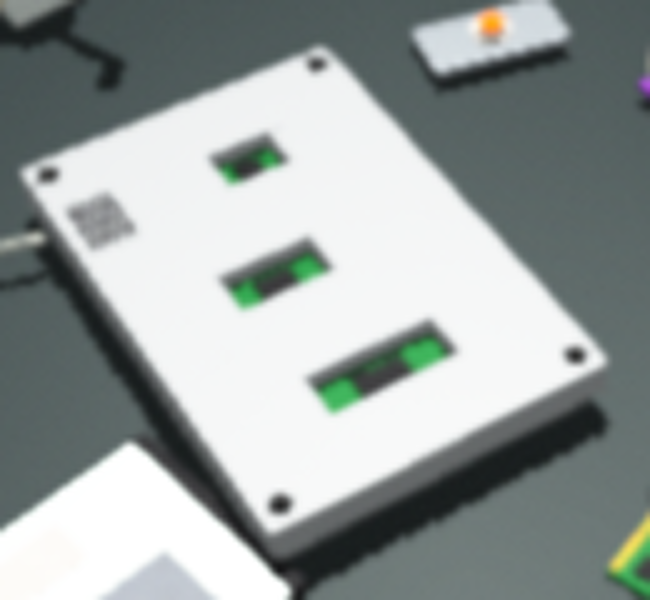

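```bash
cat >> h.py <<'E'
from scipy.spatial.transform import Rotation as Ro
def base(yaw): # tool y along yaw(deg), z down
    y=np.array([np.cos(np.radians(yaw)),np.sin(np.radians(yaw)),0]); z=np.array([0,0,-1.]); return np.c_[np.cross(y,z),y,z]
def cur():
    s=ctrl.get_state(); w,x,y,z=s['tool_rot']; return s,np.array(s['tool_pos']),Ro.from_quat([x,y,z,w]).as_matrix()
def delta(tcp,yaw):
    s,p,R=cur(); d=R.T@(np.array(tcp,float)-p)/10
    best=None
    for k in (0,180,-180):
        rv=Ro.from_matrix(R.T@base(yaw+k)).as_rotvec()
        j1=np.arctan2(tcp[1],tcp[0]); 
        if best is None or np.linalg.norm(rv)<np.linalg.norm(best[0])-1e-6: best=(rv,k)
    print('tcp',np.round(tcp,1),'yaw',yaw,'d_cm',np.round(d,2),'rv',np.round(best[0],3)); return d,best[0]
def stat():
    s,p,R=cur(); print('t',round(s['clock'],2),'tcp',np.round(p,1),'yaw',round(np.degrees(np.arctan2(R[1,1],R[0,1])),1),'tilt',np.round(R[:,2],3),'F',np.round(s['wrist_force'],1),'w',round(s['width'],3),'j',np.round(s['joints'],2))
E
python3 - <<'E'
from h import *
stat()
delta([530,253,445],141.7)
S=optics.camera_params('side')
for an in (88.7,109): print(an,proj(S,[628.6+25*np.cos(np.radians(an)),-321.2+25*np.sin(np.radians(an)),41]))
E
```

```text
t 0.15 tcp [180.7 624.2 404.2] yaw 73.9 tilt [-0.    -0.001 -1.   ] F [0.4 0.4 0.4] w 1.002 j [ 1.24  0.48  1.6  -0.    1.07 -0.05]
tcp [530 253 445] yaw 141.7 d_cm [-43.88 -25.95  -4.05] rv [-1.000e-03 -1.000e-03 -1.184e+00]
88.7 [369.16823244 347.56930129]
109 [365.39448556 349.3344764 ]
```

Emit:
carry_out(deltas=[[[0,0,-4,0,0,0,0],[-10,-6,-4.5,0,0,-0.2,0],[-43.9,-26,-4.1,0,0,-1.184,0],[-43.9,-26,-4.1,0,0,-1.184,0],[-43.9,-26,-4.1,0,0,-1.184,0],[-43.9,-26,-4.1,0,0,-1.184,0],[-43.9,-26,-4.1,0,0,-1.184,0],[-43.9,-26,-4.1,0,0,-1.184,0],[-43.9,-26,-4.1,0,0,-1.184,0],[-43.9,-26,-4.1,0,0,-1.184,0],[-43.9,-26,-4.1,0,0,-1.184,0],[-43.9,-26,-4.1,0,0,-1.184,0],[-43.9,-26,-4.1,0,0,-1.184,0],[-43.9,-26,-4.1,0,0,-1.184,0],[-43.9,-26,-4.1,0,0,-1.184,0],[-43.9,-26,-4.1,0,0,-1.184,0]]])

```text
clock: 1.48
tool_pos: [531.8, 250.1, 445.1]
tool_rot: [-0.0, -0.434, 0.901, -0.001]
wrist_force: [-0.7, 0.7, 1.2]
width: 1.0
```

Run:
```python
from h import *
stat()
im,p=snap('wrist','w1.png'); print(proj(p,[529.6,253.1,243.9]))
```

```text
t 1.48 tcp [531.8 250.1 445.1] yaw 141.5 tilt [-0.    -0.001 -1.   ] F [-0.7  0.7  1.2] w 1.0 j [ 0.39  0.35  1.7  -0.    1.09 -2.08]
[275.33390856 253.69287317]
```

View pics/w1.png

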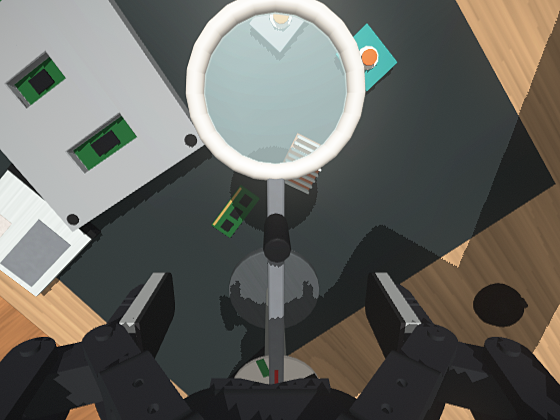

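Emit:
carry_out(deltas=[[[0.35,-0.1,3,0,0,0,0],[0.35,-0.1,6,0,0,0,0.3],[0.35,-0.1,6,0,0,0,0.7],[0.35,-0.1,6,0,0,0,0.9],[0.35,-0.1,6,0,0,0,0.9],[0.35,-0.1,6,0,0,0,0.9],[0.35,-0.1,6,0,0,0,0.9]]], newtons=30)

```text
clock: 2.12
tool_pos: [529.5, 248.6, 386.8]
tool_rot: [0.001, -0.435, 0.9, -0.0]
wrist_force: [-1.9, 0.8, 9.2]
width: 0.174
```

Run:
```python
from h import *
stat()
```

```text
t 2.12 tcp [529.5 248.6 386.8] yaw 141.6 tilt [ 0.001  0.    -1.   ] F [-1.9  0.8  9.2] w 0.174 j [ 0.39  0.41  1.77 -0.    0.96 -2.08]
```

```bash
cat >> h.py <<'E'
def arc(ax,dang,n):
    s,p,R=cur(); ax=np.array(ax)
    for i in range(1,n+1):
        a=np.radians(dang*i/n); M=Ro.from_euler('z',a).as_matrix()
        q=p.copy(); r=p-np.array([ax[0],ax[1],p[2]]); q=np.array([ax[0],ax[1],p[2]])+M@r
        print(np.round(R.T@(q-p)/10,1),round(-a,3))
E
python3 - <<'E'
from h import *
arc([630.5,380],-61.5,12)
E
```

```text
[-0.   1.5 -0. ] 0.089
[-0.2  3.  -0. ] 0.179
[-0.5  4.4 -0. ] 0.268
[-1.   5.8 -0. ] 0.358
[-1.5  7.2 -0. ] 0.447
[-2.2  8.5 -0. ] 0.537
[-3.   9.8 -0. ] 0.626
[-3.9 10.9 -0. ] 0.716
[-4.9 12.  -0. ] 0.805
[-6. 13. -0.] 0.894
[-7.2 13.9 -0. ] 0.984
[-8.4 14.7 -0. ] 1.073
```

Emit:
carry_out(deltas=[[[0,1.5,0,0,0,0.089,0.9],[-0.2,3.0,0,0,0,0.179,0.9],[-0.5,4.4,0,0,0,0.268,0.9],[-1.0,5.8,0,0,0,0.358,0.9],[-1.5,7.2,0,0,0,0.447,0.9],[-2.2,8.5,0,0,0,0.537,0.9],[-3.0,9.8,0,0,0,0.626,0.9],[-3.9,10.9,0,0,0,0.716,0.9],[-4.9,12.0,0,0,0,0.805,0.9],[-6.0,13.0,0,0,0,0.894,0.9],[-7.2,13.9,0,0,0,0.984,0.9],[-8.4,14.7,0,0,0,1.073,0.9],[-8.4,14.7,0,0,0,1.073,0.9]]])

```text
clock: 3.2
tool_pos: [465.1, 406.4, 387.0]
tool_rot: [-0.001, 0.089, 0.996, -0.002]
wrist_force: [-11.9, -0.4, 0.2]
width: 0.175
```

Run:
```python
from h import *
stat()
for n in ('side','scene'):
    im,p=snap(n,n+'1.png')
    x0,y0=(190,60) if n=='side' else (290,180)
    cv2.imwrite('pics/%s1c.png'%n,cv2.resize(im[y0:y0+130,x0:x0+120],None,fx=4.5,fy=4.5,interpolation=cv2.INTER_CUBIC))
```

```text
t 3.2 tcp [465.1 406.4 387. ] yaw 79.8 tilt [-0.002 -0.003 -1.   ] F [-11.9  -0.4   0.2] w 0.175 j [ 0.67  0.45  1.69 -0.    1.   -0.72]
```

View pics/side1c.png

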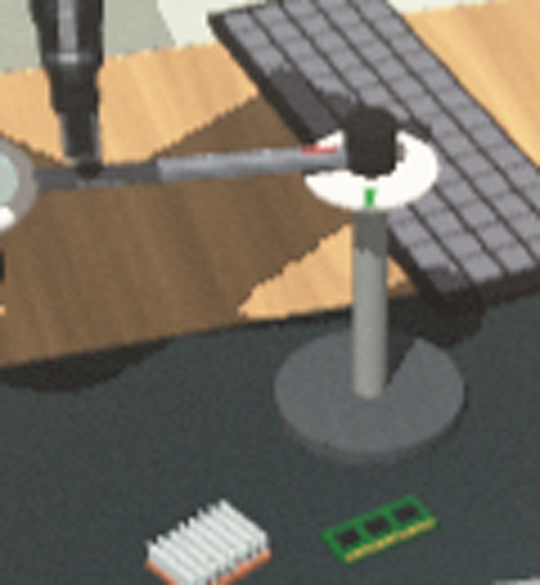

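View pics/scene1c.png

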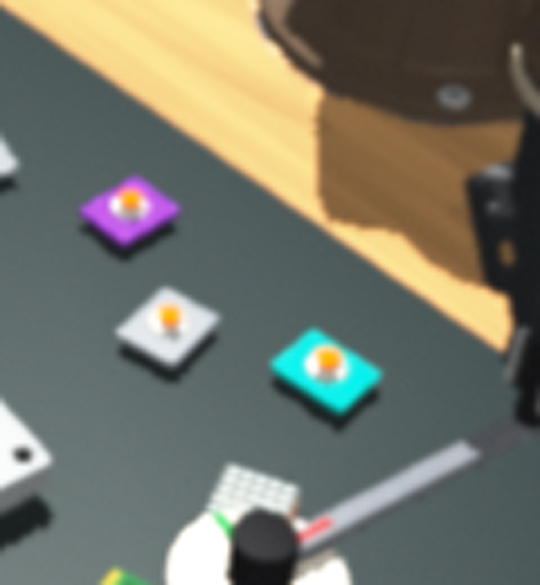

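Emit:
carry_out(deltas=[[[0,0,0,0,0,0,0],[0,0,0,0,0,0,0],[0,0,0,0,0,0,0],[0,0,-4,0,0,0,0],[0,0,-8,0,0,0,0]]])

```text
clock: 3.72
tool_pos: [464.9, 405.7, 466.5]
tool_rot: [-0.002, 0.086, 0.996, -0.002]
wrist_force: [0.9, 1.1, 1.5]
width: 0.87
```

Run:
```python
from h import *
stat()
p=optics.camera_params('wrist');R=np.array(p['R']);print('cam',-R.T@np.array(p['t']),R[2])
delta([440,20,520],90);delta([440,20,520],19)
```

```text
t 3.72 tcp [464.9 405.7 466.5] yaw 80.1 tilt [-0.005 -0.004 -1.   ] F [0.9 1.1 1.5] w 0.87 j [ 0.67  0.38  1.6   0.    1.17 -0.73]
cam [386.27866617 419.66387149 434.88674466] [ 0.29966201 -0.05752127 -0.95230981]
tcp [440  20 520] yaw 90 d_cm [ -4.16 -38.44  -5.2 ] rv [-0.004 -0.004 -0.173]
tcp [440  20 520] yaw 19 d_cm [ -4.16 -38.44  -5.2 ] rv [-6.000e-03 -1.000e-03  1.066e+00]
```

Emit:
carry_out(deltas=[[[-5.2,-38.3,-9.4,0,0,-0.173,0],[-5.2,-38.3,-9.4,0,0,-0.173,0],[-5.2,-38.3,-9.4,0,0,-0.173,0],[-5.2,-38.3,-9.4,0,0,-0.173,0],[-5.2,-38.3,-9.4,0,0,-0.173,0],[-5.2,-38.3,-9.4,0,0,-0.173,0],[-5.2,-38.3,-9.4,0,0,-0.173,0],[-5.2,-38.3,-9.4,0,0,-0.173,0],[-5.2,-38.3,-9.4,0,0,-0.173,0],[-5.2,-38.3,-9.4,0,0,-0.173,0],[-5.2,-38.3,-9.4,0,0,-0.173,0],[-5.2,-38.3,-9.4,0,0,-0.173,0],[-5.2,-38.3,-9.4,0,0,-0.173,0]]])

```text
clock: 4.8
tool_pos: [450.7, 19.9, 562.1]
tool_rot: [-0.002, 0.0, 1.0, -0.002]
wrist_force: [-0.0, 0.0, 0.0]
width: 1.001
```

Run:
```python
from h import *
import pickle
stat()
im,p=snap('wrist','w2.png'); pickle.dump(p,open('Pw2.pkl','wb'))
cv2.imwrite('pics/w2b.png',cv2.resize(im,(800,600),interpolation=cv2.INTER_CUBIC))
```

```text
t 4.8 tcp [450.7  19.9 562.1] yaw 90.0 tilt [-0.004 -0.003 -1.   ] F [-0.  0.  0.] w 1.001 j [-0.02  0.05  1.79 -0.    1.3  -1.59]
```

View pics/w2b.png

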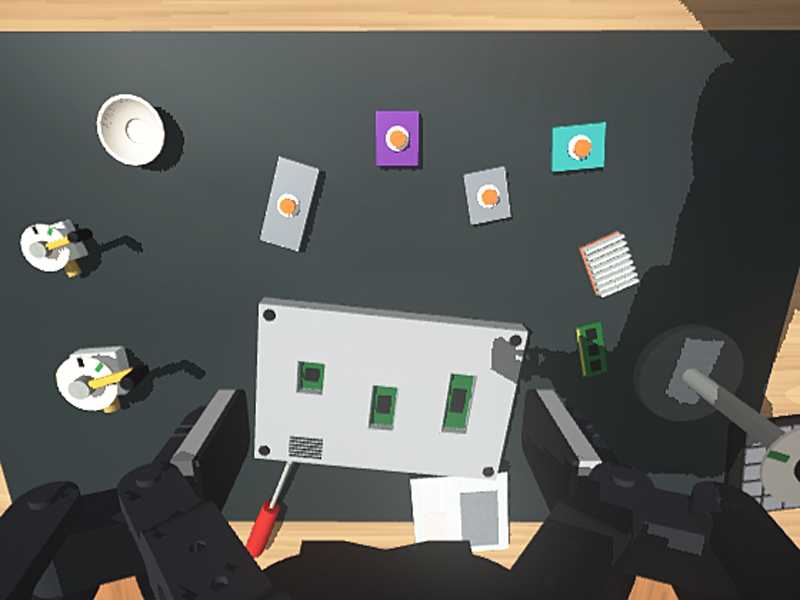

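Run:
```python
from h import *
import pickle
np.set_printoptions(precision=1,suppress=True)
P=pickle.load(open('P0.pkl','rb'));S=P['side'];C=P['scene'];W=pickle.load(open('Pw2.pkl','rb'))
im=cv2.imread('pics/w2.png'); hsv=cv2.cvtColor(im,cv2.COLOR_BGR2HSV); g=hsv[...,2]
# feet dots
def dark(x,y,r=9,thr=100):
    m=(g[y-r:y+r,x-r:x+r]<thr).astype(np.uint8); n,l,st,ce=cv2.connectedComponentsWithStats(m)
    i=max(range(1,n),key=lambda i:-np.hypot(*(ce[i]-r))) ; return ce[i]+[x-r,y-r],st[i,4]
D=(188,220);A=(361,238);B=(341,330);Cc=(184,315)
W_={k:dark(*v)[0] for k,v in dict(A=A,B=B,C=Cc,D=D).items()}
Sd={'A':(57/5+265,81/5+180),'B':(387/5+265,38/5+180),'C':(375.9,271.8),'D':(299.1,283.4)}
Sc={'D':(317/5+180,64/5+210),'C':(47/5+180,175/5+210),'B':(280/5+180,503/5+210),'A':(575/5+180,355/5+210)}
for k in 'ABCD':
    print(k,W_[k],'side-w',*tri(S,Sd[k],W,W_[k]),'side-scene',*tri(S,Sd[k],C,Sc[k]))
roi=np.zeros_like(g); roi[60:190,160:440]=1
m=((g>110)&(hsv[...,1]<40)).astype(np.uint8)
def rects(m,z,amin=100):
    cs,_=cv2.findContours(m,cv2.RETR_EXTERNAL,cv2.CHAIN_APPROX_NONE)
    for c in cs:
        if cv2.contourArea(c)<amin: continue
        w=np.array([onplane(W,u,v,z)[:2] for u,v in c[:,0]]).astype(np.float32)
        r=cv2.minAreaRect(w); mm=cv2.moments(c); print(np.round((mm['m10']/mm['m00'],mm['m01']/mm['m00'])),np.round(r[0],1),np.round(r[1],1),round(r[2],1))
for thr in (100,130):
  m=((g>thr)&(hsv[...,1]<60)).astype(np.uint8)
  o=((hsv[...,0]>3)&(hsv[...,0]<20)&(hsv[...,1]>120)&(g>120)).astype(np.uint8)
  print('covers'); rects(cv2.morphologyEx((m|o)*roi,cv2.MORPH_CLOSE,np.ones((3,3))),15)
print('pins');rects(o*roi,25.5,40)
cv2.imwrite('pics/w2l.png',cv2.resize(im[200:340,170:380],None,fx=3.8,fy=3.8,interpolation=cv2.INTER_CUBIC))
```

```text
A [360.2 238.2] side-w [576.6 163.2  36.7] 1.4947485961691689 side-scene [577.3 163.9  36.5] 0.2599269693291296
B [341.4 329.6] side-w [751.3 144.8  36.1] 2.5781713447294408 side-scene [751.9 144.6  37.5] 0.016405439858168048
C [184.6 314.9] side-w [ 720.5 -129.2   37.2] 2.072797863275812 side-scene [ 722.3 -128.8   37. ] 1.2923361408927285
D [188.1 220.1] side-w [ 545.7 -109.9   37.8] 1.307198952922128 side-scene [ 546.7 -109.5   37.2] 0.4665033080222654
covers
[424. 177.] [485.7 262. ] [47.7 49.5] 24.3
[341. 136.] [418.4 126. ] [54.5 43.8] 11.4
[202. 142.] [428.1 -85.6] [44.  92.6] 72.7
[405. 103.] [369.9 217.9] [23.7 23.2] 73.1
[278.  96.] [361.   30.5] [23.3 23.1] 43.9
[171.  67.] [ 324.2 -115.2] [48.8 25.2] 89.9
covers
[424. 178.] [486.  262.2] [47.7 49.2] 25.5
[341. 136.] [418.6 126. ] [54.1 43.5] 11.6
[202. 142.] [428.2 -85.6] [43.2 92. ] 72.8
[405. 103.] [369.6 217.7] [23.3 22.9] 65.6
[278.  96.] [360.6  30.1] [22.3 23.1] 43.8
pins
[201. 144.] [428.3 -84.6] [15.  14.8] 86.1
[342. 137.] [418.9 125.9] [15.2 13.1] 90.0
[407. 103.] [370.2 217. ] [16.  13.7] 89.9
[278.  97.] [361.1  30.4] [15.  14.4] 0.1
```

View pics/w2l.png

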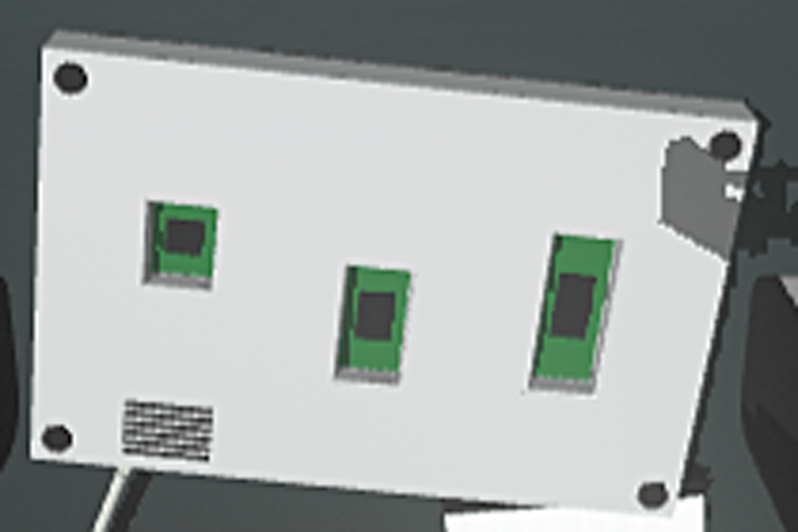

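Run:
```python
from h import *
import pickle
np.set_printoptions(precision=1,suppress=True)
W=pickle.load(open('Pw2.pkl','rb'));S=pickle.load(open('P0.pkl','rb'))['side'];C=pickle.load(open('P0.pkl','rb'))['scene']
th=np.radians(-6.3);L=np.array([[np.cos(th),-np.sin(th)],[np.sin(th),np.cos(th)]])
cen=np.mean([[577,163.6],[751.6,144.7],[721.5,-129],[546.2,-109.7]],0);print('lapc',cen)
def show(n,p,pts,k,o):
    w=np.array([onplane(p,x/k+o[0],y/k+o[1],36.5)[:2] for x,y in pts]); c=w.mean(0); l=(w-cen)@L
    print(n,c,'lap',(c-cen)@L,'ext',l.max(0)-l.min(0))
for n,pts in dict(c=[(148,201),(217,208),(211,291),(142,282)],b=[(346,265),(412,270),(401,385),(335,379)],a=[(554,234),(622,240),(594,393),(527,387)]).items():
    show(n+' w',W,pts,3.8,(170,200))
for n,pts in dict(a=[(167,122),(316,101),(327,142),(176,160)],b=[(252,239),(374,227),(384,271),(266,288)],c=[(256,389),(342,379),(354,425),(268,440)]).items():
    show(n+' s',S,pts,5,(265,180))
for n,pts in dict(a=[(307,381),(432,320),(458,349),(334,413)],b=[(221,281),(310,238),(333,266),(243,308)],c=[(210,157),(269,134),(289,157),(231,184)]).items():
    show(n+' sc',C,pts,5,(180,210))
```

```text
lapc [649.1  17.4]
c w [623.2 -68.1] lap [-16.3 -87.8] ext [40.1 30.3]
b w [662.1  15.8] lap [13.2 -0.2] ext [58.  30.6]
a w [656.8 104.2] lap [-1.9 87.1] ext [76.9 30.4]
a s [658.9 102.7] lap [ 0.4 85.9] ext [79.3 29. ]
b s [663.9  14.4] lap [15.1 -1.4] ext [61.1 31.4]
c s [624.7 -69.6] lap [-14.7 -89.1] ext [42.  29.2]
a sc [659.1 105.8] lap [ 0.3 89. ] ext [77.2 26.5]
b sc [664.4  16.7] lap [15.4  1. ] ext [56.6 25.9]
c sc [624.6 -67.9] lap [-14.9 -87.4] ext [38.5 26.4]
```

Run:
```python
from h import *
im=cv2.imread('pics/w2.png');cv2.imwrite('pics/w2v.png',cv2.resize(im[225:300,30:150],None,fx=6.5,fy=6.5,interpolation=cv2.INTER_CUBIC))
delta([604.3,-251.2,300],19)
```

```text
tcp [ 604.3 -251.2  300. ] yaw 19 d_cm [-15.47 -27.08  26.2 ] rv [-0.006 -0.002  1.24 ]
```

View pics/w2v.png

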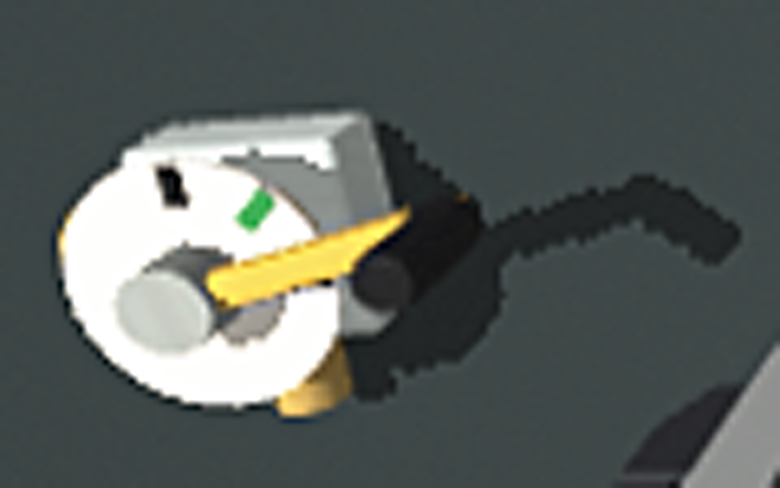

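Run:
```python
from h import *
import pickle
np.set_printoptions(precision=1,suppress=True)
W=pickle.load(open('Pw2.pkl','rb'));k=lambda x,y:(x/6.5+30,y/6.5+225)
S=pickle.load(open('P0.pkl','rb'))['side'];ks=lambda x,y:(x/5+260,y/5+310)
print('green',tri(W,k(256,208),S,ks(505,218)),'black',tri(W,k(172,187),S,ks(511,268)))
print('knob',tri(W,k(385,285),S,(351.6,318.6)),'hub',tri(W,k(163,312),S,(375.4,355.2)))
for z in (40,45):
  q=[onplane(W,*k(*u),z)[:2] for u in ((60,265),(340,300),(190,160),(215,405))]; print(z,np.array(q),np.mean(q[:2],0),np.mean(q[2:],0))
```

```text
green (array([ 606.8, -304.8,   43.6]), np.float64(1.4678147545185498)) black (array([ 600.9, -324.6,   43.6]), np.float64(1.0354823751387965))
knob (array([ 605. , -250. ,   86.7]), np.float64(0.7327997694981602)) hub (array([ 627.1, -322.5,   59. ]), np.float64(0.9384176904006467))
40 [[ 623.7 -359.7]
 [ 633.4 -290.5]
 [ 594.7 -321.2]
 [ 663.7 -328.1]] [ 628.5 -325.1] [ 629.2 -324.6]
45 [[ 621.1 -355.8]
 [ 630.7 -287.4]
 [ 592.4 -317.7]
 [ 660.7 -324.5]] [ 625.9 -321.6] [ 626.6 -321.1]
```

Emit:
carry_out(deltas=[[[-15.5,-27,26.2,0,0,1.24,0],[-15.5,-27,26.2,0,0,1.24,0],[-15.5,-27,26.2,0,0,1.24,0],[-15.5,-27,26.2,0,0,1.24,0],[-15.5,-27,26.2,0,0,1.24,0],[-15.5,-27,26.2,0,0,1.24,0],[-15.5,-27,26.2,0,0,1.24,0],[-15.5,-27,26.2,0,0,1.24,0],[-15.5,-27,26.2,0,0,1.24,0],[-15.5,-27,26.2,0,0,1.24,0],[-15.5,-27,26.2,0,0,1.24,0],[-15.5,-27,26.2,0,0,1.24,0],[-15.5,-27,26.2,0,0,1.24,0]]])

```text
clock: 5.93
tool_pos: [604.8, -249.1, 299.8]
tool_rot: [-0.001, 0.58, 0.815, -0.003]
wrist_force: [-0.5, 0.5, -0.1]
width: 1.001
```

Run:
```python
from h import *
stat(); im,p=snap('wrist','w3.png'); print(proj(p,[605,-250.5,88])); delta([604.7,-250.6,233],17.5)
```

```text
t 5.93 tcp [ 604.8 -249.1  299.8] yaw 19.1 tilt [-0.006 -0.003 -1.   ] F [-0.5  0.5 -0.1] w 1.001 j [-0.44  0.6   1.68 -0.01  0.87 -0.77]
[271.85230546 246.57654483]
tcp [ 604.7 -250.6  233. ] yaw 17.5 d_cm [-0.14 -0.03  6.75] rv [-0.005  0.002  0.029]
```

View pics/w3.png

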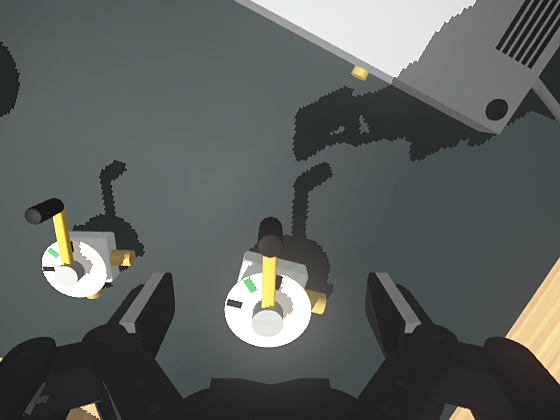

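Emit:
carry_out(deltas=[[[-0.1,0,3,0,0,0.029,0],[-0.1,0,6.7,0,0,0.029,0.2],[-0.1,0,6.7,0,0,0.029,0.6],[-0.1,0,6.7,0,0,0.029,0.9],[-0.1,0,6.7,0,0,0.029,0.9],[-0.1,0,6.7,0,0,0.029,0.9],[-0.1,0,6.7,0,0,0.029,0.9]]], newtons=30)

```text
clock: 6.57
tool_pos: [605.5, -250.2, 235.8]
tool_rot: [0.001, 0.591, 0.806, -0.002]
wrist_force: [-0.3, 2.9, 10.3]
width: 0.171
```

Run:
```python
from h import *
stat(); arc([627.5,-322],33,6)
```

```text
t 6.57 tcp [ 605.5 -250.2  235.8] yaw 17.5 tilt [-0.002 -0.004 -1.   ] F [-0.3  2.9 10.3] w 0.171 j [-0.44  0.68  1.71 -0.01  0.75 -0.74]
[-0.  -0.7  0. ] -0.096
[-0.1 -1.4  0. ] -0.192
[-0.3 -2.1  0. ] -0.288
[-0.5 -2.8  0. ] -0.384
[-0.8 -3.5  0. ] -0.48
[-1.2 -4.1  0. ] -0.576
```

Emit:
carry_out(deltas=[[[0,-0.7,0,0,0,-0.096,0.9],[-0.1,-1.4,0,0,0,-0.192,0.9],[-0.3,-2.1,0,0,0,-0.288,0.9],[-0.5,-2.8,0,0,0,-0.384,0.9],[-0.8,-3.5,0,0,0,-0.48,0.9],[-1.2,-4.1,0,0,0,-0.576,0.9],[-1.2,-4.1,0,0,0,-0.576,0.9],[-1.2,-4.1,0,0,0,-0.576,0.9]]])

```text
clock: 7.23
tool_pos: [569.7, -274.0, 236.2]
tool_rot: [-0.0, 0.34, 0.941, -0.002]
wrist_force: [-3.6, 0.3, -9.1]
width: 0.172
```

Run:
```python
from h import *
stat()
im,p=snap('wrist','w4.png');im2,p2=snap('side','side2.png')
cv2.imwrite('pics/w4c.png',np.hstack([cv2.resize(im[220:400,190:350],(480,540),interpolation=cv2.INTER_CUBIC),cv2.resize(im2[310:400,330:410],(480,540),interpolation=cv2.INTER_CUBIC)])[:,:800])
```

```text
t 7.23 tcp [ 569.7 -274.   236.2] yaw 50.3 tilt [-0.002 -0.004 -1.   ] F [-3.6  0.3 -9.1] w 0.172 j [-0.49  0.65  1.77 -0.01  0.72 -1.37]
```

View pics/w4c.png

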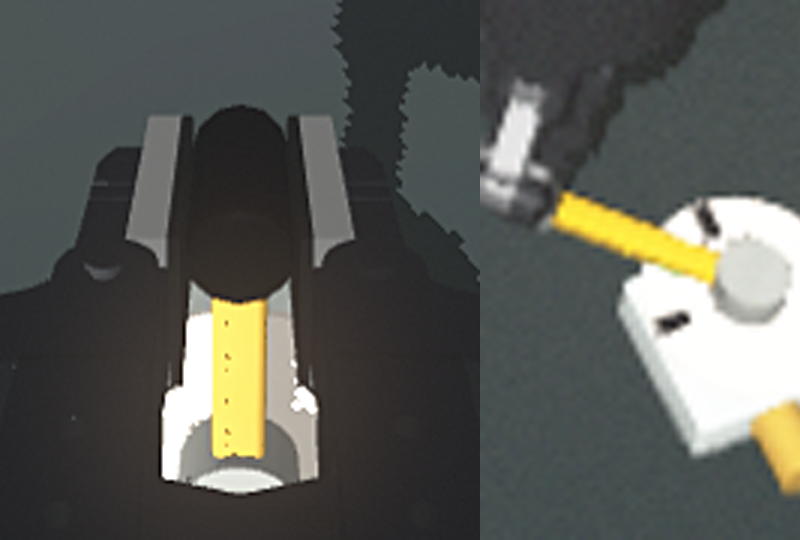

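Emit:
carry_out(deltas=[[[0,0,0,0,0,0,0.5],[0,0,0,0,0,0,0.3],[0,0,0,0,0,0,0],[0,0,-4,0,0,0,0],[0,0,-8,0,0,0,0],[0,0,-12,0,0,0,0],[0,0,-12,0,0,0,0]]])

```text
clock: 7.92
tool_pos: [572.4, -274.1, 364.5]
tool_rot: [0.005, 0.34, 0.941, -0.003]
wrist_force: [1.7, -0.8, 0.7]
width: 1.003
```

Run:
```python
from h import *
stat()
im,p=snap('wrist','w5.png')
k=proj(p,[629,-322,50]);print(k)
cv2.imwrite('pics/w5c.png',cv2.resize(im[200:360,170:390],None,fx=3.5,fy=3.5,interpolation=cv2.INTER_CUBIC))
delta([428.2,-85.6,240],72.7)
```

```text
t 7.92 tcp [ 572.4 -274.1  364.5] yaw 50.3 tilt [ 0.008 -0.01  -1.   ] F [ 1.7 -0.8  0.7] w 1.003 j [-0.49  0.5   1.68 -0.01  0.95 -1.37]
[269.81678267 268.31431431]
tcp [428.2 -85.6 240. ] yaw 72.7 d_cm [23.18  5.34 11.9 ] rv [-0.005  0.009 -0.391]
```

View pics/w5c.png

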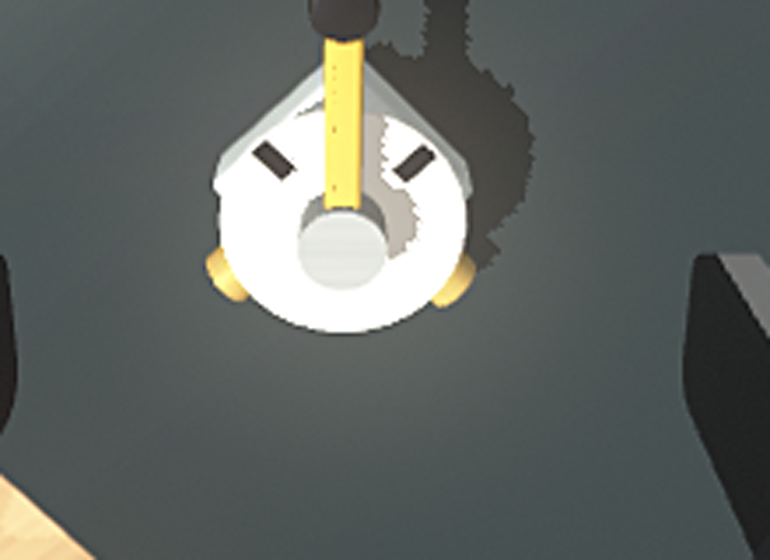

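Emit:
carry_out(deltas=[[[23.2,5.3,6,0,0,-0.391,0],[23.2,5.3,6,0,0,-0.391,0],[23.2,5.3,6,0,0,-0.391,0],[23.2,5.3,6,0,0,-0.391,0],[23.2,5.3,6,0,0,-0.391,0],[23.2,5.3,6,0,0,-0.391,0],[23.2,5.3,6,0,0,-0.391,0],[23.2,5.3,6,0,0,-0.391,0],[23.2,5.3,6,0,0,-0.391,0]]])

```text
clock: 8.72
tool_pos: [428.2, -85.4, 299.2]
tool_rot: [0.004, 0.15, 0.989, -0.004]
wrist_force: [0.4, -0.6, 0.4]
width: 1.001
```

```bash
cat >> h.py <<'E'
def covers(im,p,z=15,amin=500,roi=None,pl=False):
    hsv=cv2.cvtColor(im,cv2.COLOR_BGR2HSV); g=hsv[...,2]
    m=((g>115)&(hsv[...,1]<60))|((hsv[...,0]>3)&(hsv[...,0]<20)&(hsv[...,1]>120)&(g>120))
    m=cv2.morphologyEx(m.astype(np.uint8),cv2.MORPH_CLOSE,np.ones((3,3)))
    cs,_=cv2.findContours(m,cv2.RETR_EXTERNAL,cv2.CHAIN_APPROX_NONE)
    for c in cs:
        if cv2.contourArea(c)<amin: continue
        w=np.array([onplane(p,u,v,z)[:2] for u,v in c[:,0]]).astype(np.float32)
        r=cv2.minAreaRect(w); 
        if max(r[1])<130: print('px',np.round(c[:,0].mean(0)),'xy',np.round(r[0],1),'wh',np.round(r[1],1),'ang',round(r[2],1))
def pins(im,p,z=25.5,amin=60):
    hsv=cv2.cvtColor(im,cv2.COLOR_BGR2HSV)
    m=((hsv[...,0]>3)&(hsv[...,0]<14)&(hsv[...,1]>190)&(hsv[...,2]>150)).astype(np.uint8)
    n,l,st,ce=cv2.connectedComponentsWithStats(m)
    for i in range(1,n):
        if amin<st[i,4]<4000:
            x,y,w,h=st[i,:4]; print('pin px',np.round(ce[i],1),st[i,4],'xy',np.round(onplane(p,*ce[i],z),1))
E
python3 - <<'E'
from h import *
stat()
im,p=snap('wrist','w6.png'); covers(im,p); pins(im,p)
delta([428.2,-85.6,190],72.7)
E
```

```text
t 8.72 tcp [428.2 -85.4 299.2] yaw 72.7 tilt [ 0.007 -0.009 -1.   ] F [ 0.4 -0.6  0.4] w 1.001 j [-0.26  0.35  2.18 -0.01  0.61 -1.52]
px [324. 347.] xy [580.9 -78.5] wh [102.2  92.6] ang 83.7
px [ 13. 315.] xy [ 458.1 -340.1] wh [20.4 51.4] ang 18.3
px [503. 322.] xy [604.1  70.4] wh [118.1  68.3] ang 83.6
px [399. 302.] xy [545.6  -4.6] wh [70.6 15.3] ang 11.0
px [141. 302.] xy [ 478.9 -222.9] wh [15.5 71.6] ang 44.1
px [272. 200.] xy [427.7 -85.4] wh [43.6 91.1] ang 72.7
px [ 46. 172.] xy [ 353.4 -244.7] wh [69.1 69.4] ang 22.4
px [537. 109.] xy [419.2 120.5] wh [54.6 38.8] ang 11.1
px [402.  70.] xy [361.2  30.5] wh [23.8 23.2] ang 72.7
px [57. 61.] xy [ 284.4 -203.1] wh [81.7 39.8] ang 89.6
tcp [428.2 -85.6 190. ] yaw 72.7 d_cm [ 0.13  0.08 10.92] rv [-0.006  0.009 -0.   ]
```

View pics/w6.png

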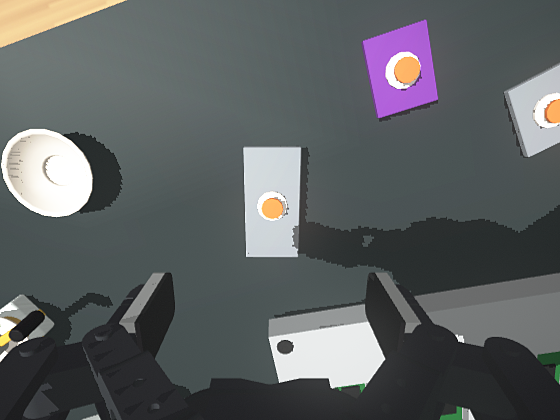

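Emit:
carry_out(deltas=[[[0.1,0.05,4,-0.006,0.009,0,0.3],[0.1,0.05,8,-0.006,0.009,0,0.35],[0.1,0.05,11,-0.006,0.009,0,0.35],[0.1,0.05,11,-0.006,0.009,0,0.35],[0.1,0.05,11,-0.006,0.009,0,0.35]]])

```text
clock: 9.18
tool_pos: [428.5, -86.5, 188.5]
tool_rot: [-0.001, 0.151, 0.989, 0.0]
wrist_force: [0.1, 0.1, 0.7]
width: 0.649
```

Run:
```python
from h import *
stat()
im,p=snap('side','side3.png');im2,p2=snap('wrist','w7.png')
cv2.imwrite('pics/side3c.png',cv2.resize(im[220:330,170:330],None,fx=5,fy=5,interpolation=cv2.INTER_CUBIC))
```

```text
t 9.18 tcp [428.5 -86.5 188.5] yaw 72.6 tilt [-0.003  0.    -1.   ] F [0.1 0.1 0.7] w 0.649 j [-0.27  0.58  2.24 -0.    0.33 -1.54]
```

View pics/side3c.png

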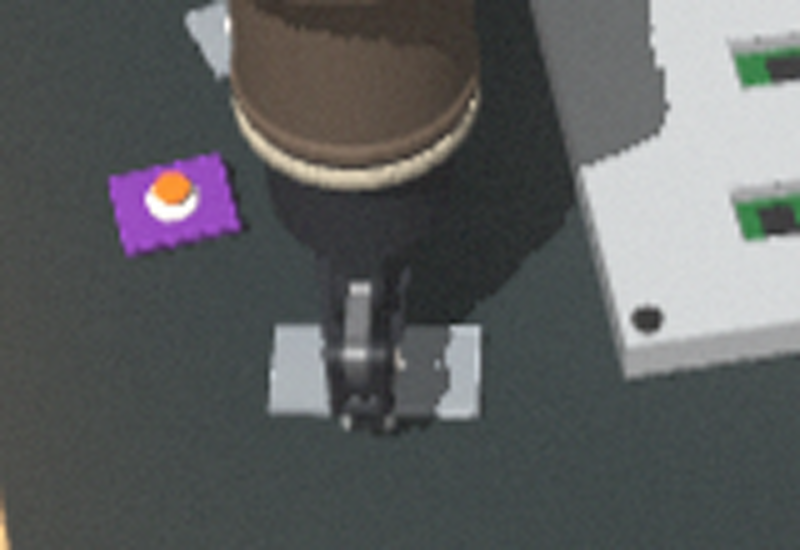

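View pics/w7.png

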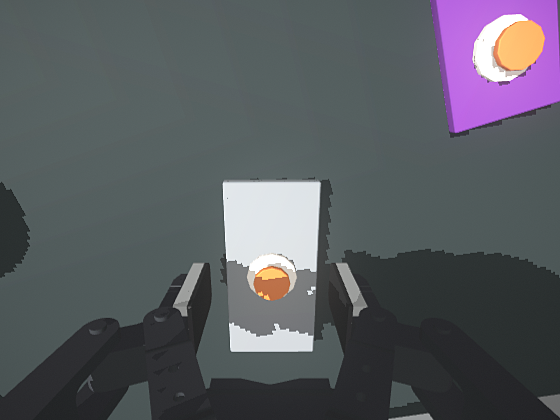

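Run:
```python
from h import *
S=optics.camera_params('side')
for z in (0,10,20,30): print(z, proj(S,[428.5-28*.3,-86.5-28*.954,z]), proj(S,[428.5-36*.3,-86.5-36*.954,z]))
W=optics.camera_params('wrist')
for z in (0,10,20,30): print('w',z, proj(W,[428.5+28*.3,-86.5+28*.954,z]))
```

```text
0 [244.25654248 308.27552325] [244.05700081 311.4463841 ]
10 [244.08721218 305.76793237] [243.88547688 308.94701418]
20 [243.91562806 303.22696493] [243.71165815 306.41420551]
30 [243.74174482 300.65195008] [243.53549827 303.84728252]
w 0 [322.17988854 259.58724321]
w 10 [325.17280984 268.66277291]
w 20 [328.53014165 278.84331607]
w 30 [332.32275293 290.3437709 ]
```

Run:
```python
from h import *
s,pp,R=cur();W=optics.camera_params('wrist')
for d in (155,160,165,170,173):
    for w in (27.5,):
        print(d,pp[2]-d,[np.round(proj(W,pp+R@np.array([sx,w,d])),0) for sx in (11,-11)],[np.round(proj(W,pp+R@np.array([sx,-w,d])),0) for sx in (11,-11)])
```

```text
155 35.505779706092966 [array([335., 276.]), array([332., 321.])] [array([203., 276.]), array([206., 321.])]
160 30.505779706092966 [array([333., 270.]), array([330., 314.])] [array([205., 270.]), array([208., 314.])]
165 25.505779706092966 [array([331., 265.]), array([328., 308.])] [array([207., 265.]), array([210., 308.])]
170 20.505779706092966 [array([329., 260.]), array([327., 302.])] [array([209., 260.]), array([212., 302.])]
173 17.505779706092966 [array([328., 257.]), array([326., 298.])] [array([210., 257.]), array([213., 298.])]
```

Emit:
carry_out(deltas=[[[0.09,0.08,0.8,0,0,0,0.35],[0.09,0.08,1.45,0,0,0,0.38],[0.09,0.08,1.45,0,0,0,0.4],[0.09,0.08,1.45,0,0,0,0.6],[0.09,0.08,1.45,0,0,0,0.7],[0.09,0.08,1.45,0,0,0,0.7],[0.09,0.08,1.45,0,0,0,0.7]]], newtons=50)

```text
clock: 9.87
tool_pos: [428.7, -85.5, 176.6]
tool_rot: [0.001, 0.151, 0.989, -0.0]
wrist_force: [-0.6, -0.3, 6.9]
width: 0.495
```

Run:
```python
from h import *
stat()
im2,p2=snap('wrist','w8.png')
```

```text
t 9.87 tcp [428.7 -85.5 176.6] yaw 72.7 tilt [ 0.002 -0.001 -1.   ] F [-0.6 -0.3  6.9] w 0.495 j [-0.27  0.6   2.25 -0.    0.29 -1.53]
```

View pics/w8.png

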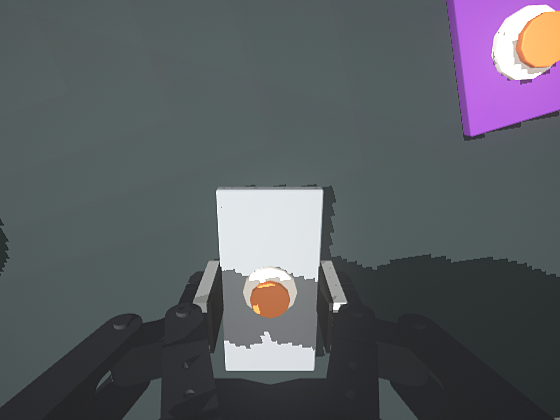

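Emit:
carry_out(deltas=[[[0,0,0,0,0,0,0.7],[0,0,-2,0,0,0,0.7],[0,0,-5,0,0,0,0.7],[0,0,-8,0,0,0,0.7],[0,0,-10,0,0,0,0.7],[0,0,-10,0,0,0,0.7]]], newtons=80)

```text
clock: 10.42
tool_pos: [429.5, -85.6, 280.2]
tool_rot: [0.004, 0.151, 0.989, -0.001]
wrist_force: [2.1, 0.3, -0.9]
width: 0.483
```

Run:
```python
from h import *
stat(); delta([658.6,104.4,260],83.7)
im2,p2=snap('wrist','w9.png')
```

```text
t 10.42 tcp [429.5 -85.6 280.2] yaw 72.7 tilt [ 0.008 -0.002 -1.   ] F [ 2.1  0.3 -0.9] w 0.483 j [-0.27  0.38  2.19 -0.    0.56 -1.53]
tcp [658.6 104.4 260. ] yaw 83.7 d_cm [-16.2   24.96   2.15] rv [-0.001  0.008 -0.192]
```

View pics/w9.png

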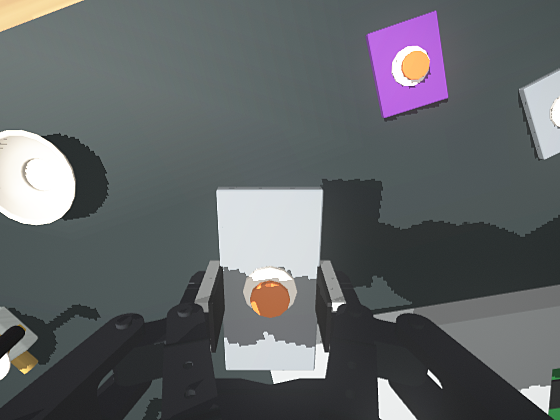

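Emit:
carry_out(deltas=[[[-2,3,0,0,0.004,-0.02,0.7],[-4,6,0,0,0.008,-0.05,0.7],[-6,9.2,0,0,0.008,-0.08,0.7],[-8,12.4,0,0,0.008,-0.1,0.7],[-10,15.5,0.5,0,0.008,-0.13,0.7],[-12,18.5,1,0,0.008,-0.16,0.7],[-14,21.5,2,0,0.008,-0.19,0.7],[-15.5,24,2.1,0,0.008,-0.192,0.7],[-16.2,25,2.1,0,0.008,-0.192,0.7],[-16.2,25,2.1,0,0.008,-0.192,0.7],[-16.2,25,2.1,0,0.008,-0.192,0.7]]])

```text
clock: 11.38
tool_pos: [657.8, 105.1, 257.1]
tool_rot: [-0.002, 0.055, 0.998, -0.0]
wrist_force: [-1.4, -0.9, -0.8]
width: 0.482
```

Run:
```python
from h import *
stat(); delta([658.6,104.4,212],83.7)
im2,p2=snap('wrist','w10.png');im,p=snap('side','side4.png')
cv2.imwrite('pics/side4c.png',cv2.resize(im[130:290,260:400],None,fx=4,fy=3.7,interpolation=cv2.INTER_CUBIC))
```

```text
t 11.38 tcp [657.8 105.1 257.1] yaw 83.7 tilt [-0.004 -0.001 -1.   ] F [-1.4 -0.9 -0.8] w 0.482 j [ 0.11  0.66  1.67 -0.    0.81 -1.35]
tcp [658.6 104.4 212. ] yaw 83.7 d_cm [-0.1  -0.06  4.51] rv [-0.001 -0.003  0.   ]
```

View pics/w10.png

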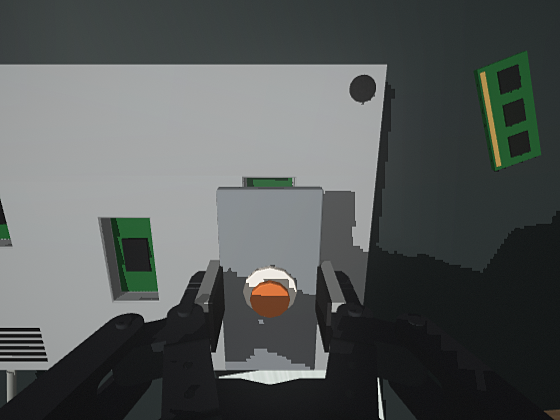

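View pics/side4c.png

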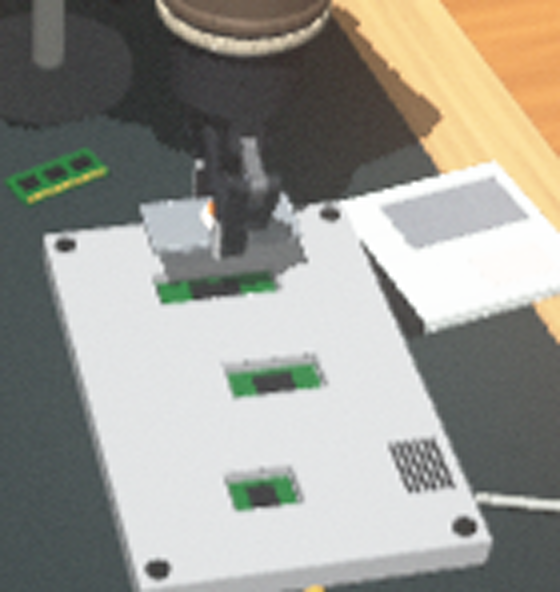

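Run:
```python
from h import *
np.set_printoptions(precision=1,suppress=True)
im=cv2.imread('pics/w10.png');p=optics.camera_params('wrist')
cv2.imwrite('pics/w10c.png',cv2.resize(im[165:320,90:350],None,fx=3,fy=3,interpolation=cv2.INTER_CUBIC))
bx=np.array([np.cos(np.radians(-6.3)),np.sin(np.radians(-6.3))])
e=[onplane(p,u,v,36.5)[:2] for u,v in ((243,177.5),(295.5,177.5))];print('bay end',e,np.linalg.norm(e[1]-e[0]),'centre',np.mean(e,0)+39*bx)
e=[onplane(p,u,v,36.5)[:2] for u,v in ((98.5,218),(149,218),(158.5,300),(111,300))];print('mid bay',np.mean(e,0),np.linalg.norm(e[1]-e[0]),np.linalg.norm(e[2]-e[1]))
e=[onplane(p,u,v,95.5)[:2] for u,v in ((217.5,187.5),(322.5,187.5))];print('cov end',e,np.linalg.norm(e[1]-e[0]),'centre',np.mean(e,0)+46*bx)
print('pin',onplane(p,270,299,106))
print(cur()[1])
```

```text
bay end [array([617. ,  93.2]), array([620.3, 123.5])] 30.45223848868842 centre [657.4 104. ]
mid bay [661.9  14.9] 30.503224143479436 56.8895189840271
cov end [array([607.8,  88.7]), array([612.4, 130.8])] 42.35113732386231 centre [655.8 104.7]
pin [654.7 104.8 106. ]
[657.3 104.3 257.8]
```

View pics/w10c.png

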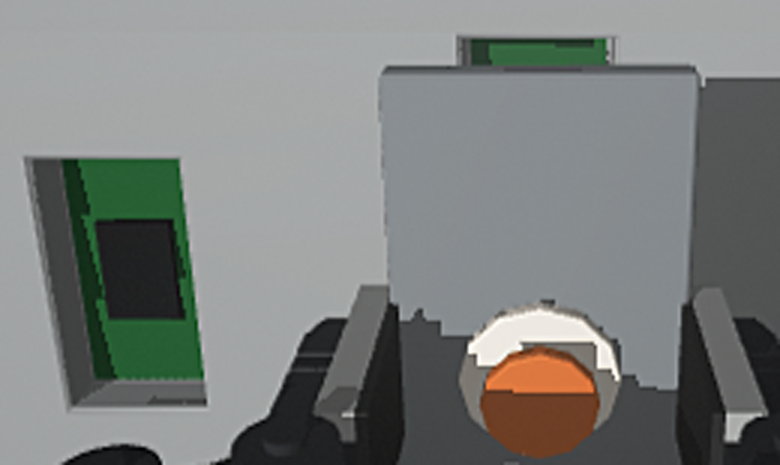

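Emit:
carry_out(deltas=[[[-0.2,-0.05,1,0,-0.003,0,0.7],[-0.2,-0.05,2.2,0,-0.003,0,0.7],[-0.2,-0.05,3.4,0,-0.003,0,0.7],[-0.2,-0.05,4.2,0,-0.003,0,0.7],[-0.2,-0.05,4.2,0,-0.003,0,0.7],[-0.2,-0.05,4.7,0,-0.003,0,0.7],[-0.2,-0.05,5.1,0,-0.003,0,0.7],[-0.2,-0.05,5.1,0,-0.003,0,0.7]]])

```text
clock: 12.15
tool_pos: [659.2, 103.5, 207.9]
tool_rot: [0.0, 0.055, 0.998, -0.001]
wrist_force: [-5.8, -0.8, 15.0]
width: 0.485
```

Run:
```python
from h import *
stat(); 
im2,p2=snap('wrist','w11.png');im,p=snap('side','side5.png')
cv2.imwrite('pics/side5c.png',np.hstack([cv2.resize(im[150:240,270:370],(500,450),interpolation=cv2.INTER_CUBIC),cv2.resize(im2[150:350,200:340],(300,450))]))
```

```text
t 12.15 tcp [659.2 103.5 207.9] yaw 83.7 tilt [ 0.    -0.001 -1.   ] F [-5.8 -0.8 15. ] w 0.485 j [ 0.11  0.73  1.69 -0.    0.72 -1.35]
```

View pics/side5c.png

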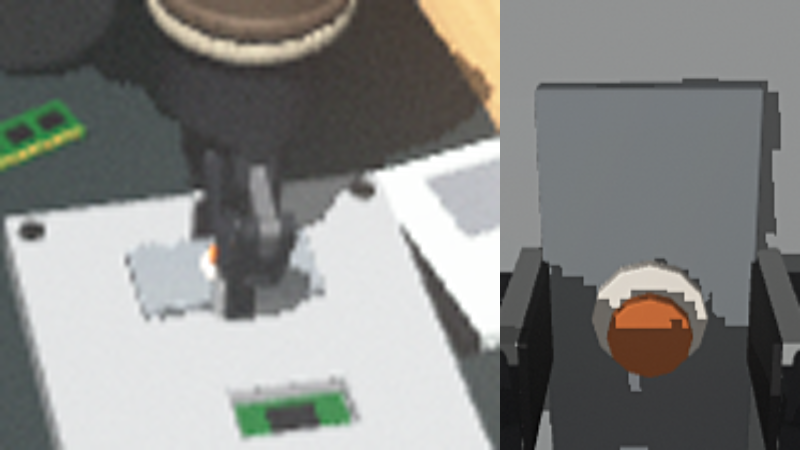

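Emit:
carry_out(deltas=[[[0.15,0,0,0,0,0,0.7],[0.15,0,0,0,0,0,0.7],[0.15,0.0,0,0,0,0,0.7]]])

```text
clock: 12.5
tool_pos: [657.7, 103.7, 208.1]
tool_rot: [0.0, 0.055, 0.998, -0.0]
wrist_force: [-0.6, 0.2, 0.2]
width: 0.483
```

Run:
```python
from h import *
stat(); 
im2,p2=snap('wrist','w12.png')
e=[onplane(p2,u,v,46) for u,v in ((217.5,187.5),(322.5,187.5))];print(e)
cv2.imwrite('pics/w12c.png',cv2.resize(im2[150:350,200:340],None,fx=4,fy=3,interpolation=cv2.INTER_CUBIC))
```

```text
t 12.5 tcp [657.7 103.7 208.1] yaw 83.7 tilt [ 0.001 -0.001 -1.   ] F [-0.6  0.2  0.2] w 0.483 j [ 0.11  0.73  1.7  -0.    0.72 -1.35]
[array([608.77835039,  88.21414803,  46.        ]), array([613.42539868, 130.16788337,  46.        ])]
```

View pics/w12c.png

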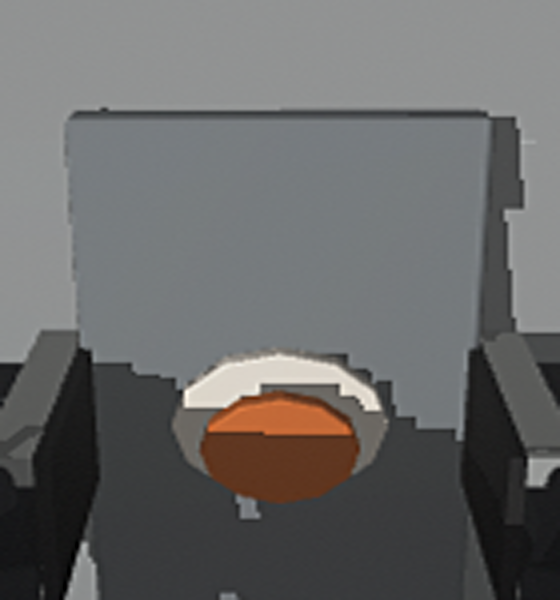

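Emit:
carry_out(deltas=[[[0,0,0.2,0,0,0,0.7],[0,0,0.4,0,0,0,0.7],[0,0,0.5,0,0,0,0.7]]])

```text
clock: 12.8
tool_pos: [657.8, 103.8, 207.5]
tool_rot: [0.001, 0.055, 0.998, -0.0]
wrist_force: [-31.0, -3.0, 94.3]
width: 0.482
```

Run:
```python
from h import *
stat()
```

```text
t 12.8 tcp [657.8 103.8 207.5] yaw 83.7 tilt [ 0.002 -0.001 -1.   ] F [-31.   -3.   94.3] w 0.482 j [ 0.11  0.73  1.7  -0.    0.71 -1.35]
```

Emit:
carry_out(deltas=[[[0,0,-0.1,0,0,0,0.7],[0,0,-0.1,0,0,0,0.7]]])

```text
clock: 12.97
tool_pos: [658.3, 103.9, 210.2]
tool_rot: [0.002, 0.055, 0.998, -0.0]
wrist_force: [1.0, 0.0, -1.5]
width: 0.483
```

Run:
```python
from h import *
stat()
im,p=snap('side','side6.png');im2,p=snap('scene','scene6.png')
cv2.imwrite('pics/side6c.png',np.hstack([cv2.resize(im[180:230,280:350],(560,400),interpolation=cv2.INTER_CUBIC),cv2.resize(im2[250:310,220:280],(400,400),interpolation=cv2.INTER_CUBIC)])[:,:800])
```

```text
t 12.97 tcp [658.3 103.9 210.2] yaw 83.7 tilt [ 0.004 -0.001 -1.   ] F [ 1.   0.  -1.5] w 0.483 j [ 0.11  0.73  1.7  -0.    0.72 -1.35]
```

View pics/side6c.png

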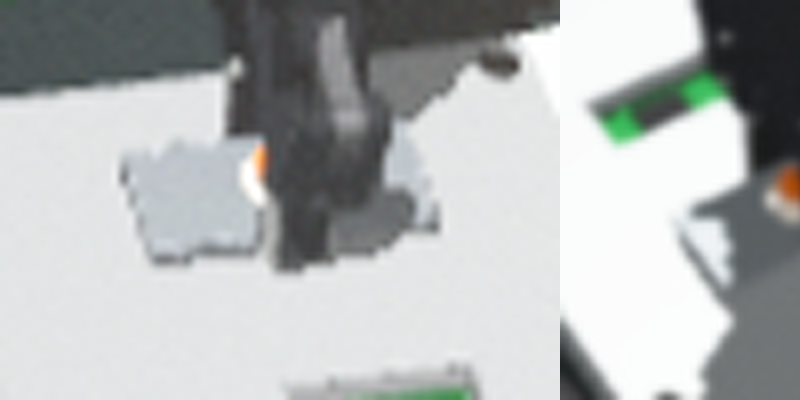

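Emit:
carry_out(deltas=[[[0,0,0.12,0,0,0,0.7],[0,0,0.12,0,0,0,0.45],[0,0,0.12,0,0,0,0.4],[0,0,0.12,0,0,0,0.3],[0,0,-1,0,0,0,0.2],[0,0,-4,0,0,0,0.1],[0,0,-8,0,0,0,0.1],[0,0,-10,0,0,0,0.1]]])

```text
clock: 13.73
tool_pos: [658.4, 104.0, 312.8]
tool_rot: [0.003, 0.055, 0.998, -0.0]
wrist_force: [1.8, 0.8, 0.4]
width: 0.899
```

Run:
```python
from h import *
stat()
im2,p2=snap('wrist','w13.png'); covers(im2,p2,z=49.5); pins(im2,p2,z=53)
im,p=snap('side','side7.png')
cv2.imwrite('pics/w13c.png',np.hstack([cv2.resize(im2[100:340,180:360],(400,533),interpolation=cv2.INTER_CUBIC),cv2.resize(im[165:235,280:350],(400,533),interpolation=cv2.INTER_CUBIC)]))
```

```text
t 13.73 tcp [658.4 104.  312.8] yaw 83.7 tilt [ 0.005 -0.001 -1.   ] F [1.8 0.8 0.4] w 0.899 j [ 0.11  0.6   1.64 -0.    0.9  -1.35]
```

View pics/w13c.png

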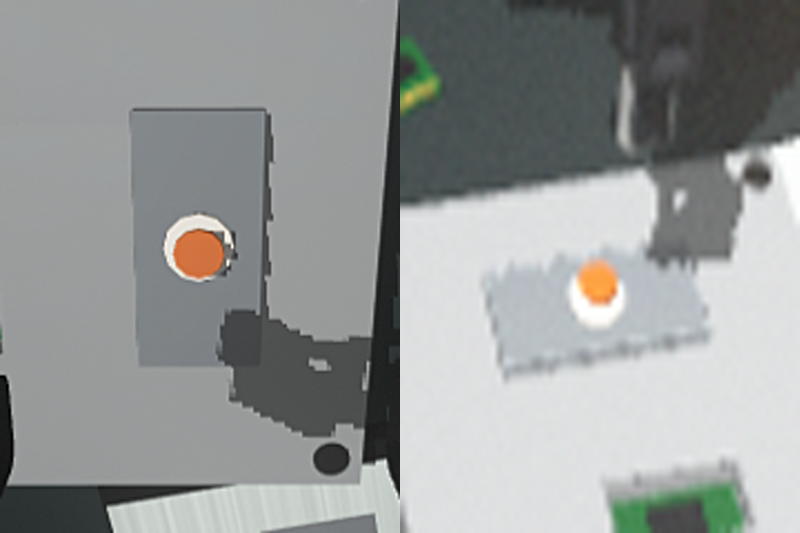

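Run:
```python
from h import *
np.set_printoptions(precision=1,suppress=True)
im2=cv2.imread('pics/w13.png');im=cv2.imread('pics/side7.png')
W=optics.camera_params('wrist');S=optics.camera_params('side')
def oc(im,x0,y0,x1,y1):
    hsv=cv2.cvtColor(im,cv2.COLOR_BGR2HSV); m=((hsv[...,0]>3)&(hsv[...,0]<17)&(hsv[...,1]>150)).astype(np.uint8); r=np.zeros_like(m); r[y0:y1,x0:x1]=1
    ys,xs=np.nonzero(m*r); return (xs.min()+xs.max()+1)/2-.5,(ys.min()+ys.max()+1)/2-.5,len(xs)
a=oc(im2,240,190,300,230);b=oc(im,300,190,330,215);print(a,b,tri(W,a[:2],S,b[:2]))
# flange corners wrist at several z; dims
k=lambda x,y:(x/400*180+180,y/533*240+100)
for z in (44,49.5,55):
    c=np.array([onplane(W,*k(*u),z)[:2] for u in ((132,110),(266,110),(262,365),(139,365))]); print(z,c.mean(0),np.linalg.norm(c[1]-c[0]),np.linalg.norm(c[2]-c[1]),np.degrees(np.arctan2(*(c[2]-c[1])[::-1])))
# side: front edge bottom corner vs face
```

```text
(np.float64(269.0), np.float64(213.5), 372) (np.float64(314.5), np.float64(202.0), 21) (array([659. , 104. ,  50.5]), np.float64(0.4706772403705025))
44 [659.  104.7] 42.679026867300934 90.63926962434032 -5.597835293535153
49.5 [657.2 104.9] 41.6887888373499 88.5362588863477 -5.597835293535163
55 [655.4 105.1] 40.69855080739889 86.43324814835519 -5.597835293535156
```

Emit:
carry_out(deltas=[[[-0.06,0.02,2,0,0,0,1],[-0.06,0.02,4,0,0,0,1],[-0.06,0.02,6,0,0,0,1],[-0.06,0.02,7.8,0.001,0.004,0,1],[-0.06,0.02,7.8,0.001,0.004,0,1],[-0.06,0.02,7.8,0.001,0.004,0,1],[-0.06,0.02,8.1,0.001,0.004,0,1],[-0.06,0.02,8.4,0.001,0.004,0,1],[-0.06,0.02,8.4,0.001,0.004,0,1]]])

```text
clock: 14.58
tool_pos: [660.6, 104.2, 230.2]
tool_rot: [0.003, 0.055, 0.998, -0.0]
wrist_force: [0.0, 0.7, -0.3]
width: 0.001
```

Run:
```python
from h import *
stat()
im2,p2=snap('wrist','w14.png')
```

```text
t 14.58 tcp [660.6 104.2 230.2] yaw 83.7 tilt [ 0.006 -0.001 -1.   ] F [ 0.   0.7 -0.3] w 0.001 j [ 0.11  0.7   1.68 -0.    0.75 -1.35]
```

View pics/w14.png

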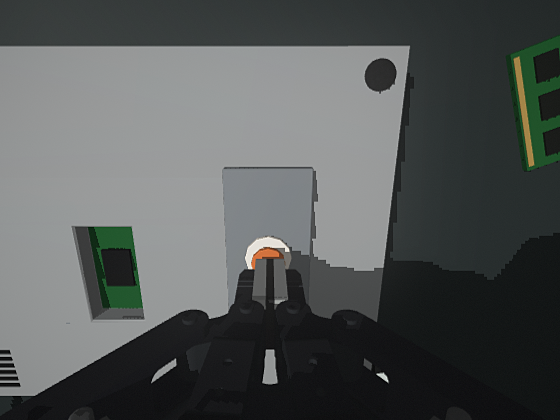

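Emit:
carry_out(deltas=[[[0.2,0,0.2,0,0,0,1],[0.2,0,0.4,0,0,0,1],[0.2,0,0.55,0,0,0,1],[0.2,0,0.7,0,0,0,1],[0.2,0,0.8,0,0,0,1],[0.2,0,0.9,0,0,0,1],[0.2,0,0.9,0,0,0,1]]])

```text
clock: 15.22
tool_pos: [658.5, 104.5, 221.4]
tool_rot: [0.003, 0.055, 0.998, -0.0]
wrist_force: [-1.7, 0.5, 3.5]
width: 0.0
```

Run:
```python
from h import *
stat()
```

```text
t 15.22 tcp [658.5 104.5 221.4] yaw 83.7 tilt [ 0.006 -0.001 -1.   ] F [-1.7  0.5  3.5] w 0.0 j [ 0.11  0.71  1.69 -0.    0.73 -1.35]
```

Emit:
carry_out(deltas=[[[0,0,0.1,0,0,0,1],[0,0,0.2,0,0,0,1],[0,0,0.2,0,0,0,1]]])

```text
clock: 15.47
tool_pos: [658.6, 104.5, 219.6]
tool_rot: [0.003, 0.055, 0.998, -0.0]
wrist_force: [-1.8, 1.0, 4.2]
width: 0.002
```

Run:
```python
from h import *
stat()
```

```text
t 15.47 tcp [658.6 104.5 219.6] yaw 83.7 tilt [ 0.006 -0.001 -1.   ] F [-1.8  1.   4.2] w 0.002 j [ 0.11  0.71  1.69 -0.    0.73 -1.35]
```

Emit:
carry_out(deltas=[[[0,0,0.1,0,0,0,1],[0,0,0.15,0,0,0,1],[0,0,0.15,0,0,0,1]]])

```text
clock: 15.72
tool_pos: [658.5, 104.5, 218.9]
tool_rot: [0.003, 0.055, 0.998, -0.0]
wrist_force: [-4.8, -0.5, 13.0]
width: -0.003
```

Run:
```python
from h import *
stat()
```

```text
t 15.72 tcp [658.5 104.5 218.9] yaw 83.7 tilt [ 0.006 -0.001 -1.   ] F [-4.8 -0.5 13. ] w -0.003 j [ 0.11  0.71  1.69 -0.    0.73 -1.35]
```

Emit:
carry_out(deltas=[[[0,0,0.1,0,0,0,1],[0,0,0.12,0,0,0,1],[0,0,0.12,0,0,0,1]]])

```text
clock: 15.97
tool_pos: [658.5, 104.5, 218.8]
tool_rot: [0.003, 0.055, 0.998, -0.0]
wrist_force: [-6.1, -1.0, 20.2]
width: 0.004
```

Run:
```python
from h import *
stat()
```

```text
t 15.97 tcp [658.5 104.5 218.8] yaw 83.7 tilt [ 0.006 -0.001 -1.   ] F [-6.1 -1.  20.2] w 0.004 j [ 0.11  0.71  1.69 -0.    0.73 -1.35]
```

Emit:
carry_out(deltas=[[[0,0,-4,0,0,0,1],[0,0,-8,0,0,0,0.5],[0,0,-10,0,0,0,0],[0,0,-10,0,0,0,0]]])

```text
clock: 16.3
tool_pos: [659.4, 104.7, 324.1]
tool_rot: [0.007, 0.055, 0.998, 0.001]
wrist_force: [1.4, 0.4, -0.7]
width: 0.419
```

Run:
```python
from h import *
stat()
im2,p2=snap('wrist','w15.png');im,p=snap('side','side8.png')
cv2.imwrite('pics/w15c.png',np.hstack([cv2.resize(im2[100:340,180:360],(400,533),interpolation=cv2.INTER_CUBIC),cv2.resize(im[165:235,280:350],(400,533),interpolation=cv2.INTER_CUBIC)]))
cv2.imwrite('pics/side8b.png',im)
covers(im,p,15,60)
delta([418.5,126,300],101.5)
```

```text
t 16.3 tcp [659.4 104.7 324.1] yaw 83.7 tilt [ 0.014  0.    -1.   ] F [ 1.4  0.4 -0.7] w 0.419 j [ 0.11  0.58  1.63 -0.    0.91 -1.35]
px [301. 396.] xy [ 474.7 -338.6] wh [55.9 56.4] ang 17.3
px [227. 363.] xy [ 354.4 -233.7] wh [67.5 67.9] ang 73.4
px [372. 362.] xy [ 634.6 -313.8] wh [79.1 80.6] ang 3.5
px [ 86. 334.] xy [ 89.1 -89.5] wh [25.1 22.2] ang 62.3
px [204. 259.] xy [361.4  33.6] wh [23.5 23.6] ang 73.5
px [219. 226.] xy [419.1 126. ] wh [55.5 48.8] ang 11.8
px [236. 182.] xy [494.7 268. ] wh [71.4 60.9] ang 25.4
tcp [418.5 126.  300. ] yaw 101.5 d_cm [24.07 -0.51  1.79] rv [-0.001  0.008 -0.311]
```

View pics/w15c.png

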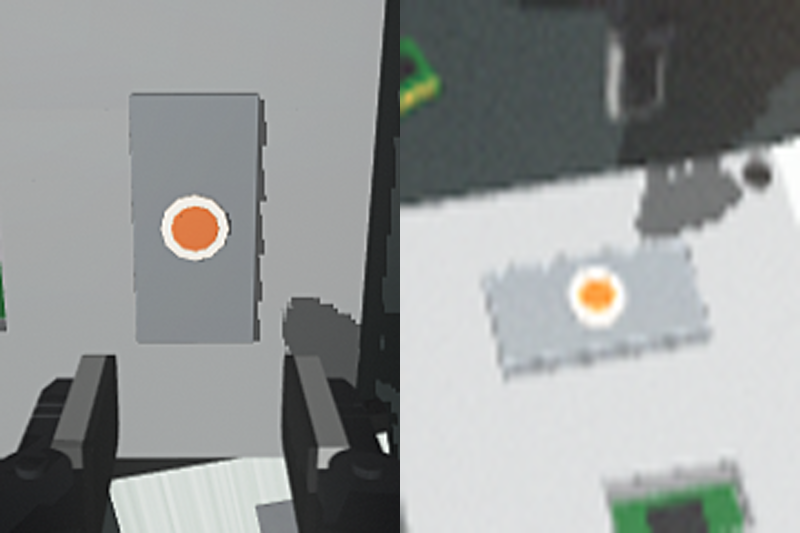

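View pics/side8b.png

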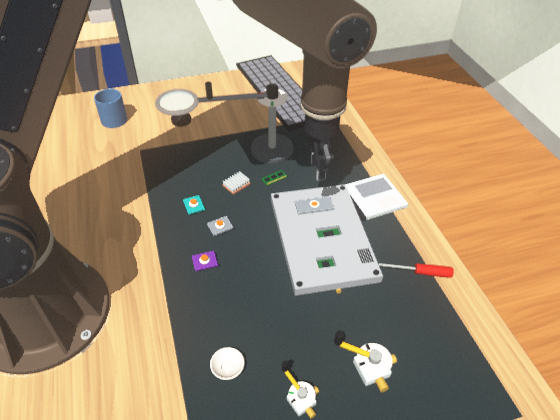

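Emit:
carry_out(deltas=[[[6,0,0,0,0.014,-0.1,0],[12,-0.5,0.5,0,0.008,-0.2,0.1],[24.1,-0.5,1.8,0,0.008,-0.311,0.2],[24.1,-0.5,1.8,0,0.008,-0.311,0.2],[24.1,-0.5,1.8,0,0.008,-0.311,0.2],[24.1,-0.5,1.8,0,0.008,-0.311,0.2],[24.1,-0.5,1.8,0,0.008,-0.311,0.2],[24.1,-0.5,1.8,0,0.008,-0.311,0.2],[24.1,-0.5,1.8,0,0.008,-0.311,0.2],[24.1,-0.5,1.8,0,0.008,-0.311,0.2]]])

```text
clock: 17.23
tool_pos: [419.1, 126.1, 299.6]
tool_rot: [0.0, -0.1, 0.995, -0.0]
wrist_force: [-0.4, 0.1, -0.0]
width: 0.797
```

Run:
```python
from h import *
stat()
im2,p2=snap('wrist','w16.png');covers(im2,p2,15);pins(im2,p2,25.5)
delta([418.5,126,181],101.5)
```

```text
t 17.23 tcp [419.1 126.1 299.6] yaw 101.5 tilt [ 0.    -0.001 -1.   ] F [-0.4  0.1 -0. ] w 0.797 j [ 0.22  0.35  2.17 -0.    0.62 -1.55]
px [119. 404.] xy [648.4  17. ] wh [40.8 34.7] ang 13.6
px [232. 364.] xy [570.6 124.3] wh [ 68.2 102.3] ang 19.5
px [ 49. 322.] xy [584.4 -37.8] wh [109.3  91.4] ang 84.1
px [416. 301.] xy [479.9 272.9] wh [68.2 33.7] ang 46.2
px [370. 293.] xy [477.3 228.2] wh [61.4 15.4] ang 34.5
px [169. 293.] xy [512.7  55. ] wh [14.6 61.6] ang 78.1
px [270. 205.] xy [418.4 126.8] wh [54.1 43.6] ang 11.5
px [400. 170.] xy [369.9 218. ] wh [23.7 23.7] ang 17.5
px [156. 107.] xy [361.2  30. ] wh [23.8 23.5] ang 75.2
tcp [418.5 126.  181. ] yaw 101.5 d_cm [6.000e-02 1.000e-02 1.187e+01] rv [-0.001  0.    -0.   ]
```

View pics/w16.png

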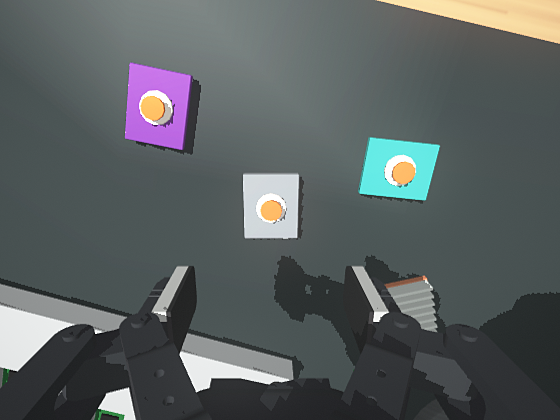

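Emit:
carry_out(deltas=[[[0.05,0.03,4,0,0,0,0.3],[0.05,0.03,8,0,0,0,0.35],[0.05,0.03,11,0,0,0,0.35],[0.05,0.03,11.9,0,0,0,0.38],[0.05,0.03,11.9,0,0,0,0.4],[0.05,0.03,11.9,0,0,0,0.4],[0.05,0.03,11.9,0,0,0,0.6],[0.05,0.03,11.9,0,0,0,0.7],[0.05,0.03,11.9,0,0,0,0.7],[0.05,0.03,11.9,0,0,0,0.7]]], newtons=80)

```text
clock: 18.12
tool_pos: [419.2, 126.3, 182.3]
tool_rot: [0.002, -0.1, 0.995, -0.0]
wrist_force: [-0.7, -1.1, 15.3]
width: 0.478
```

Run:
```python
from h import *
stat()
im2,p2=snap('wrist','w17.png')
```

```text
t 18.12 tcp [419.2 126.3 182.3] yaw 101.5 tilt [ 0.003 -0.    -1.   ] F [-0.7 -1.1 15.3] w 0.478 j [ 0.22  0.59  2.24 -0.    0.31 -1.55]
```

View pics/w17.png

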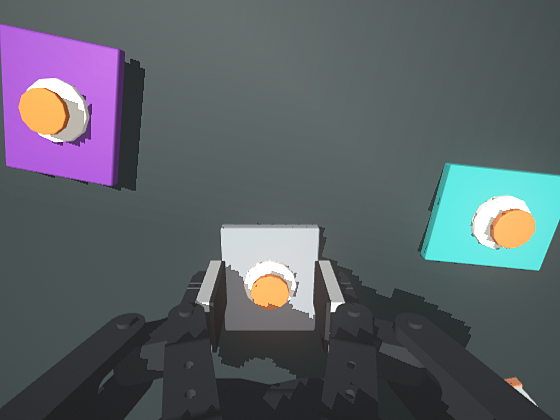

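Gripped at z 182.3. Lift and check.

Emit:
carry_out(deltas=[[[0,0,-1,0,0,0,0.7],[0,0,-3,0,0,0,0.7],[0,0,-6,0,0,0,0.7],[0,0,-9,0,0,0,0.7],[0,0,-9,0,0,0,0.7]]])

```text
clock: 18.58
tool_pos: [420.4, 126.7, 277.6]
tool_rot: [0.005, -0.1, 0.995, 0.0]
wrist_force: [2.4, 0.0, -0.7]
width: 0.474
```

Run:
```python
from h import *
stat(); delta([624.2,-68.4,262],83.7)
im2,p2=snap('wrist','w18.png'); s,pp,R=cur()
covers(im2,p2,15+pp[2]-182.3)
im,p=snap('side','side9.png')
cv2.imwrite('pics/w18c.png',np.hstack([cv2.resize(im2,(400,300)),cv2.resize(im[150:250,170:300],(390,300))]))
```

```text
t 18.58 tcp [420.4 126.7 277.6] yaw 101.5 tilt [ 0.011  0.002 -1.   ] F [ 2.4  0.  -0.7] w 0.474 j [ 0.22  0.39  2.19 -0.    0.55 -1.55]
tcp [624.2 -68.4 262. ] yaw 83.7 d_cm [-16.06 -23.18   1.75] rv [0.001 0.011 0.311]
px [149. 403.] xy [507.9  80.8] wh [16.  37.7] ang 66.1
px [249. 371.] xy [477.8 128.1] wh [43.9 15. ] ang 84.1
px [ 35. 342.] xy [490.7  24.8] wh [48.9 63.2] ang 84.1
px [418. 306.] xy [425.2 200.2] wh [28.7 28.7] ang 25.9
px [272. 272.] xy [416.2 126.7] wh [46.  70.9] ang 9.6
px [412. 170.] xy [358.8 174.9] wh [14.3 14. ] ang 18.3
px [143. 101.] xy [353.7  63.2] wh [14.1 13.9] ang 75.2
px [206.  38.] xy [329.8  80.4] wh [28.7 70.1] ang 11.5
```

View pics/w18c.png

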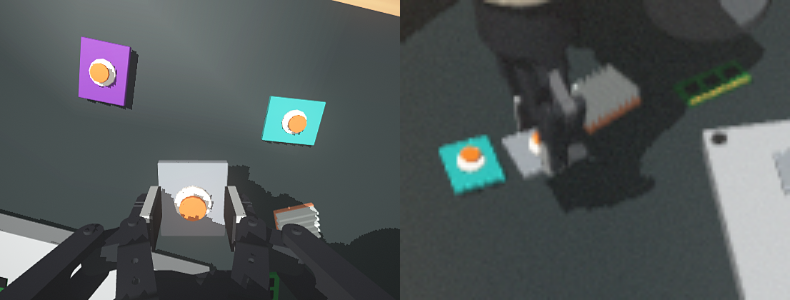

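Emit:
carry_out(deltas=[[[-2,-3,0,0,0.005,0.04,0.7],[-4,-6,0,0,0.011,0.08,0.7],[-6,-9,0,0,0.011,0.12,0.7],[-8,-12,0,0,0.011,0.16,0.7],[-10,-15,0.5,0,0.011,0.2,0.7],[-12,-18,1,0,0.011,0.24,0.7],[-14,-21,1.5,0,0.011,0.28,0.7],[-15.5,-22.5,1.7,0,0.011,0.311,0.7],[-16.05,-23.2,1.75,0,0.011,0.311,0.7],[-16.05,-23.2,1.75,0,0.011,0.311,0.7],[-16.05,-23.2,1.75,0,0.011,0.311,0.7]]])

```text
clock: 19.6
tool_pos: [622.3, -68.6, 257.3]
tool_rot: [-0.003, 0.055, 0.998, 0.0]
wrist_force: [-0.3, 0.3, -0.6]
width: 0.48
```

Run:
```python
from h import *
stat()
im2,p2=snap('wrist','w19.png')
cv2.imwrite('pics/w19c.png',cv2.resize(im2[150:350,130:400],None,fx=2.9,fy=2.9,interpolation=cv2.INTER_CUBIC))
```

```text
t 19.6 tcp [622.3 -68.6 257.3] yaw 83.7 tilt [-0.005  0.001 -1.   ] F [-0.3  0.3 -0.6] w 0.48 j [-0.16  0.62  1.77  0.    0.76 -1.62]
```

View pics/w19c.png

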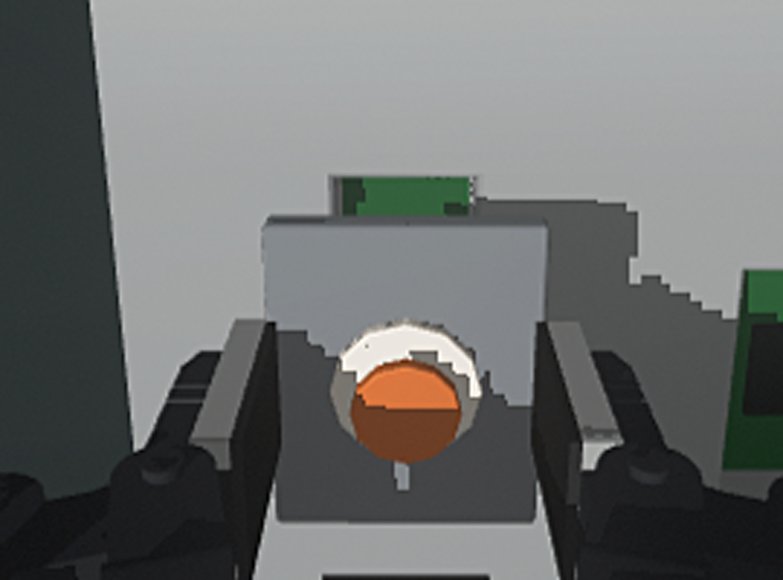

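View pics/w19.png

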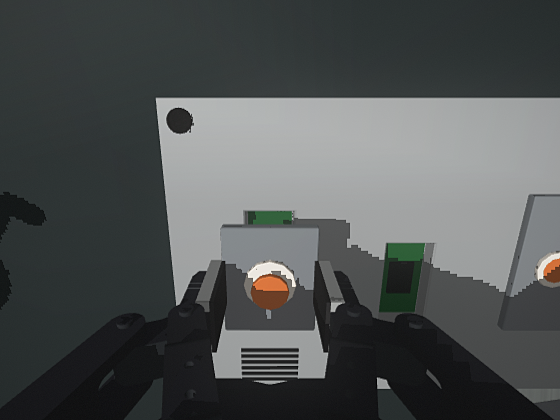

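Run:
```python
from h import *
np.set_printoptions(precision=1,suppress=True)
p=optics.camera_params('wrist');k=lambda x,y:(x/2.9+130,y/2.9+150)
bx=np.array([np.cos(np.radians(-6.3)),np.sin(np.radians(-6.3))])
e=[onplane(p,*k(*u),36.5)[:2] for u in ((329,175),(478,175))];print('bay',e,np.linalg.norm(e[1]-e[0]),np.mean(e,0)+20*bx)
z=90
c=np.array([onplane(p,*k(*u),z)[:2] for u in ((264,226),(547,226),(535,521),(279,521))]);print('cov',c.mean(0),np.linalg.norm(c[1]-c[0]),np.linalg.norm(c[2]-c[1]))
stat()
```

```text
bay [array([601.1, -81.2]), array([604.5, -50.7])] 30.712110840741268 [622.7 -68.2]
cov [620.  -67.3] 42.58480404571734 52.6153355283082
t 19.65 tcp [622.  -68.1 257.5] yaw 83.7 tilt [-0.  0. -1.] F [-0.5  0.4 -0.3] w 0.476 j [-0.2  0.6  1.8  0.   0.8 -1.6]
```

Emit:
carry_out(deltas=[[[-0.15,-0.01,1,0,0,0,0.7],[-0.15,-0.01,2.2,0,0,0,0.7],[-0.15,-0.01,3.4,0,0,0,0.7],[-0.15,-0.01,3.8,0,0,0,0.7],[-0.15,-0.01,3.8,0,0,0,0.7],[-0.15,-0.01,4.2,0,0,0,0.7],[-0.15,-0.01,4.4,0,0,0,0.7],[-0.15,-0.01,4.4,0,0,0,0.7]]])

```text
clock: 20.32
tool_pos: [623.2, -68.4, 213.3]
tool_rot: [-0.003, 0.055, 0.998, 0.0]
wrist_force: [0.4, 1.0, -1.3]
width: 0.477
```

Run:
```python
from h import *
stat()
```

```text
t 20.32 tcp [623.2 -68.4 213.3] yaw 83.7 tilt [-0.005  0.001 -1.   ] F [ 0.4  1.  -1.3] w 0.477 j [-0.16  0.68  1.79  0.    0.67 -1.62]
```

Emit:
carry_out(deltas=[[[0,0,0.1,0,0,0,0.7],[0,0,0.2,0,0,0,0.7],[0,0,0.3,0,0,0,0.7],[0,0,0.3,0,0,0,0.7]]])

```text
clock: 20.65
tool_pos: [623.2, -68.4, 210.3]
tool_rot: [-0.003, 0.055, 0.998, 0.0]
wrist_force: [-1.4, 0.6, -2.0]
width: 0.479
```

Run:
```python
from h import *
stat()
```

```text
t 20.65 tcp [623.2 -68.4 210.3] yaw 83.7 tilt [-0.005  0.001 -1.   ] F [-1.4  0.6 -2. ] w 0.479 j [-0.16  0.69  1.79  0.    0.67 -1.62]
```

Within half a millimetre of seating; release and back off.

Emit:
carry_out(deltas=[[[0,0,0.05,0,0,0,0.5],[0,0,0.05,0,0,0,0.42],[0,0,0.05,0,0,0,0.3],[0,0,0,0,0,0,0.2],[0,0,-3,0,0,0,0.2],[0,0,-6,0,0,0,0.5],[0,0,-9,0,0,0,0.7],[0,0,-9,0,0,0,1]]])

```text
clock: 21.32
tool_pos: [625.4, -68.7, 305.9]
tool_rot: [0.001, 0.055, 0.999, -0.0]
wrist_force: [1.6, -1.2, 0.7]
width: 0.381
```

Run:
```python
from h import *
np.set_printoptions(precision=1,suppress=True)
stat()
im2,W=snap('wrist','w20.png');im,S=snap('side','side10.png')
def oc(im,x0,y0,x1,y1):
    hsv=cv2.cvtColor(im,cv2.COLOR_BGR2HSV); m=((hsv[...,0]>3)&(hsv[...,0]<17)&(hsv[...,1]>150)).astype(np.uint8); r=np.zeros_like(m); r[y0:y1,x0:x1]=1
    ys,xs=np.nonzero(m*r); return (xs.min()+xs.max())/2,(ys.min()+ys.max())/2,len(xs)
a=oc(im2,235,180,300,260);b=oc(im,310,245,340,275);print(a,b,tri(W,a[:2],S,b[:2]))
cv2.imwrite('pics/w20c.png',np.hstack([cv2.resize(im2[100:340,180:360],(400,533),interpolation=cv2.INTER_CUBIC),cv2.resize(im[230:300,290:360],(400,533),interpolation=cv2.INTER_CUBIC)]))
```

```text
t 21.32 tcp [625.4 -68.7 305.9] yaw 83.7 tilt [ 0. -0. -1.] F [ 1.6 -1.2  0.7] w 0.381 j [-0.2  0.6  1.7  0.   0.8 -1.6]
(np.float64(270.0), np.float64(213.5), 395) (np.float64(326.5), np.float64(257.0), 6) (array([623.4, -67.8,  50.6]), np.float64(3.937346380752911))
```

View pics/w20c.png

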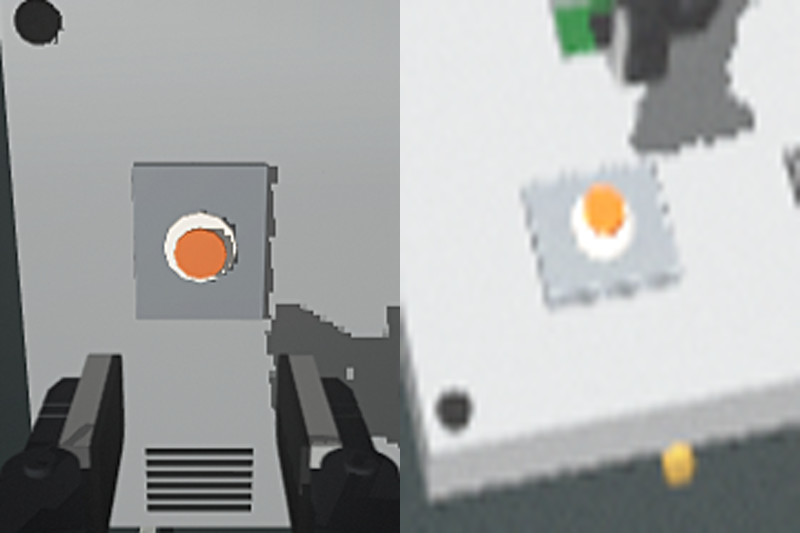

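Emit:
carry_out(deltas=[[[0.2,0.06,3,0,0,0,1],[0.2,0.06,6,0,0,0,1],[0.2,0.06,7.4,0,0,0,1],[0.2,0.06,7.4,0,0,0,1],[0.2,0.06,7.4,0,0,0,1],[0.2,0.06,7.6,0,0,0,1],[0.2,0.06,7.8,0,0,0,1],[0.2,0.06,8,0,0,0,1],[0.2,0.06,8.2,0,0,0,1],[0.2,0.06,8.4,0,0,0,1],[0.2,0.06,8.5,0,0,0,1],[0.2,0.06,8.6,0,0,0,1],[0.2,0.06,8.65,0,0,0,1],[0.2,0.06,8.7,0,0,0,1]]])

```text
clock: 22.58
tool_pos: [622.3, -67.7, 218.4]
tool_rot: [0.0, 0.055, 0.999, 0.0]
wrist_force: [-18.1, 3.5, 65.9]
width: -0.002
```

Run:
```python
from h import *
stat()
```

```text
t 22.58 tcp [622.3 -67.7 218.4] yaw 83.7 tilt [ 0.  0. -1.] F [-18.1   3.5  65.9] w -0.002 j [-0.16  0.67  1.79  0.    0.68 -1.62]
```

Emit:
carry_out(deltas=[[[0,0,-4,0,0,0,1],[0,0,-8,0,0,0,0.8],[0,0,-12,0,0,0,0.6],[0,0,-16,0,0,0,0.5],[0,0,-20,0,0,0,0.3],[0,0,-20,0,0,0,0.1]]])

```text
clock: 23.08
tool_pos: [623.8, -67.9, 427.1]
tool_rot: [0.006, 0.055, 0.998, -0.001]
wrist_force: [1.9, -0.2, 0.4]
width: 0.711
```

Run:
```python
from h import *
stat()
im2,W=snap('wrist','w21.png');im,S=snap('side','side11.png')
cv2.imwrite('pics/w21c.png',np.hstack([cv2.resize(im2[100:420,100:460],(450,400),interpolation=cv2.INTER_CUBIC),cv2.resize(im[170:300,265:385],(350,400),interpolation=cv2.INTER_CUBIC)]))
```

```text
t 23.08 tcp [623.8 -67.9 427.1] yaw 83.7 tilt [ 0.012 -0.002 -1.   ] F [ 1.9 -0.2  0.4] w 0.711 j [-0.16  0.42  1.63  0.    1.07 -1.62]
```

View pics/w21c.png

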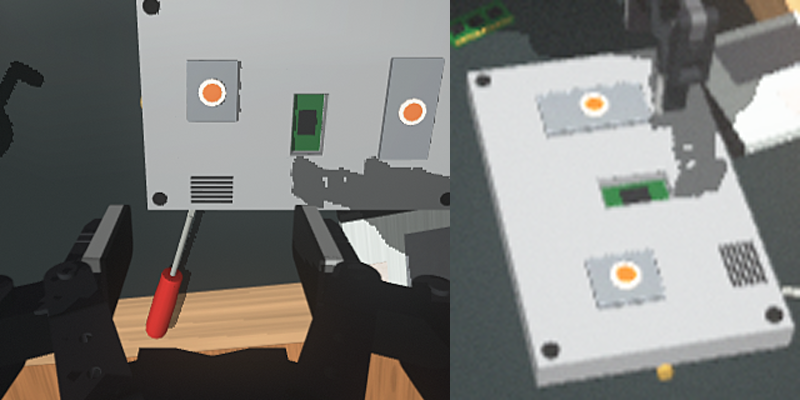

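View pics/side11.png

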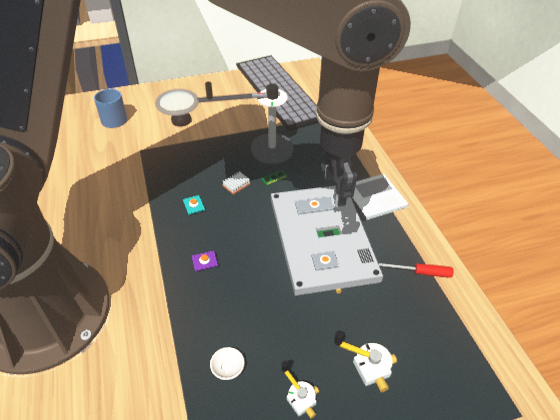

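Run:
```python
from h import *
delta([465.5,406.3,460],80)
```

```text
tcp [465.5 406.3 460. ] yaw 80 d_cm [20.77 45.41 -4.01] rv [0.    0.004 0.065]
```

Emit:
carry_out(deltas=[[[2,4,-2,0,0.004,0,0],[20.8,45.4,-4,0,0.004,0.065,0],[20.8,45.4,-4,0,0.004,0.065,0],[20.8,45.4,-4,0,0.004,0.065,0],[20.8,45.4,-4,0,0.004,0.065,0],[20.8,45.4,-4,0,0.004,0.065,0],[20.8,45.4,-4,0,0.004,0.065,0],[20.8,45.4,-4,0,0.004,0.065,0],[20.8,45.4,-4,0,0.004,0.065,0],[20.8,45.4,-4,0,0.004,0.065,0],[20.8,45.4,-4,0,0.004,0.065,0],[20.8,45.4,-4,0,0.004,0.065,0],[20.8,45.4,-4,0,0.004,0.065,0],[20.8,45.4,-4,0,0.004,0.065,0],[20.8,45.4,-4,0,0.004,0.065,0]]])

```text
clock: 24.43
tool_pos: [464.8, 406.1, 458.7]
tool_rot: [-0.0, 0.086, 0.996, -0.001]
wrist_force: [0.3, -0.8, 0.3]
width: 0.998
```

Run:
```python
from h import *
stat(); im,p=snap('wrist','w22.png'); print(proj(p,[465,406.5,244])); delta([465.5,406.3,386.5],80)
im,S=snap('side','side12.png')
cv2.imwrite('pics/side12c.png',cv2.resize(im[70:130,140:300],None,fx=5,fy=5,interpolation=cv2.INTER_CUBIC))
```

```text
t 24.43 tcp [464.8 406.1 458.7] yaw 80.1 tilt [-0.001 -0.002 -1.   ] F [ 0.3 -0.8  0.3] w 0.998 j [ 0.67  0.39  1.61 -0.    1.15 -0.73]
[270.51071072 243.11598303]
tcp [465.5 406.3 386.5] yaw 80 d_cm [-0.02  0.1   7.25] rv [-0.002 -0.     0.   ]
```

View pics/w22.png

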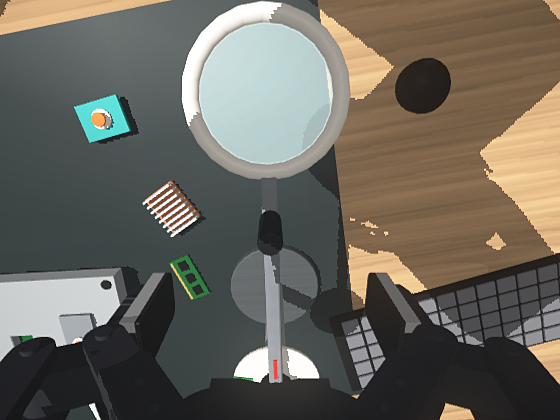

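View pics/side12c.png

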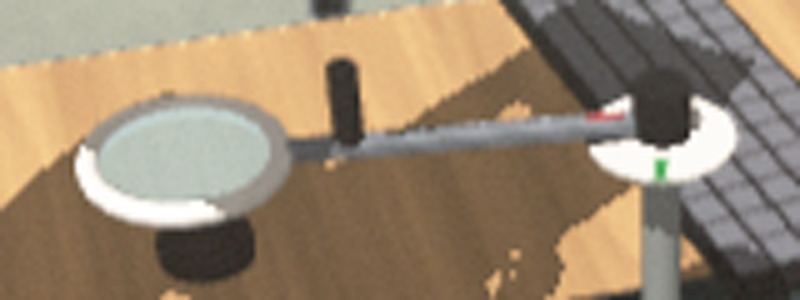

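Emit:
carry_out(deltas=[[[0.1,0.02,3.5,0,0,0,0],[0.1,0.02,7.2,0,0,0,0.3],[0.1,0.02,7.2,0,0,0,0.7],[0.1,0.02,7.2,0,0,0,0.9],[0.1,0.02,7.2,0,0,0,0.9],[0.1,0.02,7.2,0,0,0,0.9],[0.1,0.02,7.2,0,0,0,0.9]]], newtons=30)

```text
clock: 25.12
tool_pos: [465.2, 405.5, 389.4]
tool_rot: [0.001, 0.088, 0.996, 0.0]
wrist_force: [0.4, -2.4, 10.2]
width: 0.177
```

Run:
```python
from h import *
stat(); arc([630.5,380],77,15)
```

```text
t 25.12 tcp [465.2 405.5 389.4] yaw 79.9 tilt [ 0.002  0.001 -1.   ] F [ 0.4 -2.4 10.2] w 0.177 j [ 0.67  0.45  1.69 -0.    1.   -0.73]
[-0.1 -1.5 -0. ] -0.09
[-0.3 -3.  -0. ] -0.179
[-0.7 -4.4 -0. ] -0.269
[-1.2 -5.8 -0. ] -0.358
[-1.8 -7.2 -0. ] -0.448
[-2.6 -8.5 -0. ] -0.538
[-3.4 -9.7 -0. ] -0.627
[ -4.4 -10.9  -0. ] -0.717
[ -5.4 -12.   -0. ] -0.806
[ -6.6 -12.9  -0. ] -0.896
[ -7.8 -13.8  -0. ] -0.986
[ -9.1 -14.5   0. ] -1.075
[-10.5 -15.1   0. ] -1.165
[-11.9 -15.6   0. ] -1.254
[-13.3 -16.    0. ] -1.344
```

Emit:
carry_out(deltas=[[[-0.1,-1.5,0,0,0,-0.09,0.9],[-0.3,-3.0,0,0,0,-0.179,0.9],[-0.7,-4.4,0,0,0,-0.269,0.9],[-1.2,-5.8,0,0,0,-0.358,0.9],[-1.8,-7.2,0,0,0,-0.448,0.9],[-2.6,-8.5,0,0,0,-0.538,0.9],[-3.4,-9.7,0,0,0,-0.627,0.9],[-4.4,-10.9,0,0,0,-0.717,0.9],[-5.4,-12.0,0,0,0,-0.806,0.9],[-6.6,-12.9,0,0,0,-0.896,0.9],[-7.8,-13.8,0,0,0,-0.986,0.9],[-9.1,-14.5,0,0,0,-1.075,0.9],[-10.5,-15.1,0,0,0,-1.165,0.9],[-11.9,-15.6,0,0,0,-1.254,0.9],[-13.3,-16.0,0,0,0,-1.344,0.9],[-13.3,-16.0,0,0,0,-1.344,0.9]]])

```text
clock: 26.45
tool_pos: [570.8, 225.6, 389.6]
tool_rot: [0.004, -0.554, 0.833, 0.0]
wrist_force: [8.3, 20.7, -18.6]
width: 0.176
```

Run:
```python
from h import *
stat()
im,S=snap('side','side13.png');im2,C=snap('scene','scene13.png');im3,_=snap('wrist','w23.png')
cv2.imwrite('pics/s13c.png',np.hstack([cv2.resize(im[75:115,250:300],(500,400),interpolation=cv2.INTER_CUBIC),cv2.resize(im2[270:330,320:380],(300,300),interpolation=cv2.INTER_CUBIC,dst=None) if 0 else cv2.resize(im2[280:330,320:375],(300,400),interpolation=cv2.INTER_CUBIC)]))
```

```text
t 26.45 tcp [570.8 225.6 389.6] yaw 157.2 tilt [ 0.006  0.005 -1.   ] F [  8.3  20.7 -18.6] w 0.176 j [ 0.33  0.44  1.7   0.    0.99 -2.42]
```

View pics/s13c.png

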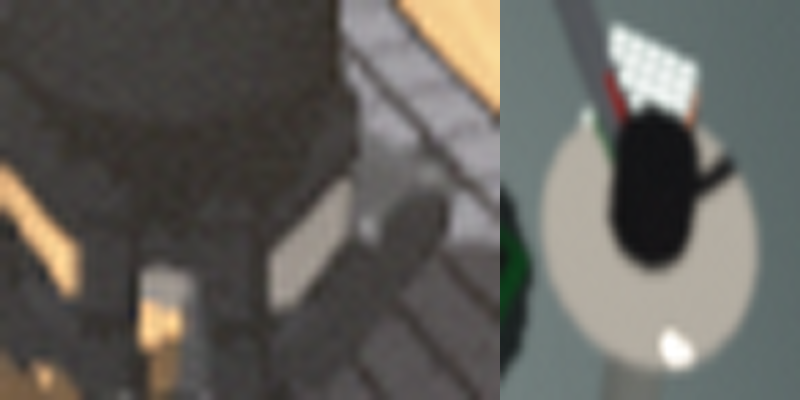

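View pics/w23.png

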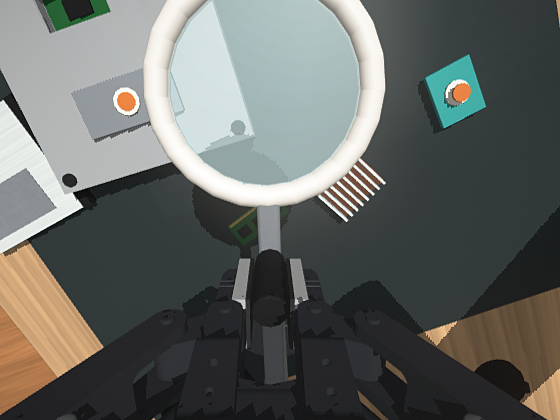

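Run:
```python
from h import *
np.set_printoptions(precision=1,suppress=True)
S=optics.camera_params('side');C=optics.camera_params('scene')
ks=lambda x,y:(x/6+200,y/6+70);kc=lambda x,y:(x/3+290,y/3+190)
b=cv2.imread('pics/scene0.png');cv2.imwrite('pics/c6.png',cv2.resize(b[270:330,320:380],None,fx=10,fy=10,interpolation=cv2.INTER_CUBIC))
print(tri(S,ks(433,203),C,kc(149,318)),tri(S,ks(410,170),C,kc(167,302)))
```

```text
(array([621. , 350.7, 186.7]), np.float64(0.23110828346720824)) (array([611.8, 356.4, 201.9]), np.float64(1.1825849947164668))
```

View pics/c6.png

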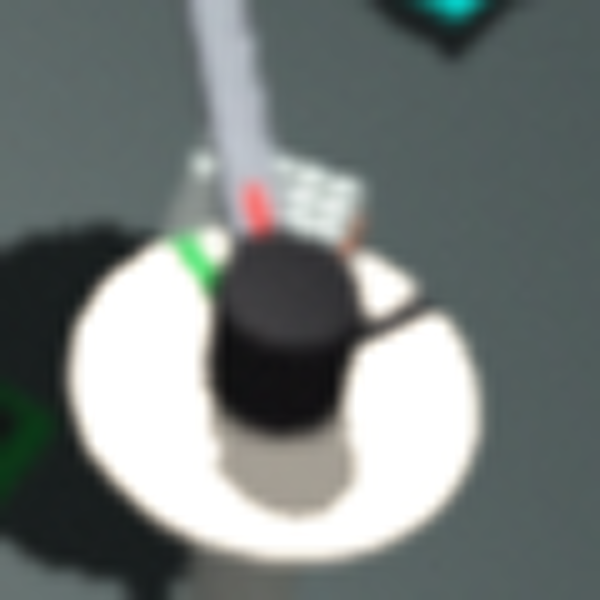

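Emit:
carry_out(deltas=[[[0,0,0,0,0,0,0.5],[0,0,0,0,0,0,0.3],[0,0,0,0,0,0,0],[0,0,-4,0,0,0,0],[2,0,-8,0,0,0,0],[5,0,-10,0,0,0,0],[6,0,-12,0,0,0,0],[6,0,-12,0,0,0,0]]])

```text
clock: 27.27
tool_pos: [544.8, 168.7, 514.6]
tool_rot: [0.006, -0.551, 0.835, -0.001]
wrist_force: [0.3, -0.0, 0.5]
width: 1.0
```

Run:
```python
from h import *
stat()
im3,p=snap('wrist','w24.png'); print(proj(p,[630.5,380,185]))
im,S=snap('side','side14.png');im2,C=snap('scene','scene14.png')
cv2.imwrite('pics/s14c.png',np.hstack([cv2.resize(im[75:115,250:300],(500,400),interpolation=cv2.INTER_CUBIC),cv2.resize(im2[280:330,320:375],(300,400),interpolation=cv2.INTER_CUBIC)]))
```

```text
t 27.27 tcp [544.8 168.7 514.6] yaw 156.8 tilt [ 0.011  0.005 -1.   ] F [ 0.3 -0.   0.5] w 1.0 j [ 0.25  0.27  1.64  0.    1.22 -2.49]
[275.39924968 383.07428352]
```

View pics/w24.png

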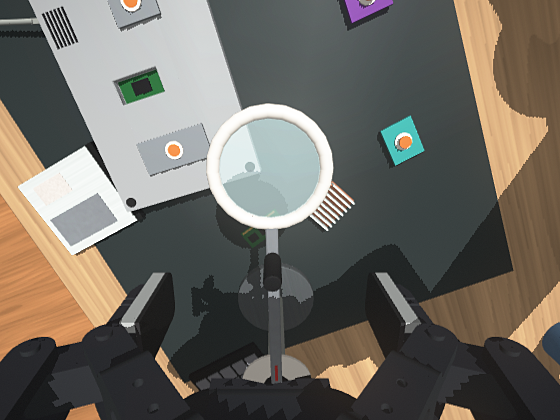

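View pics/s14c.png

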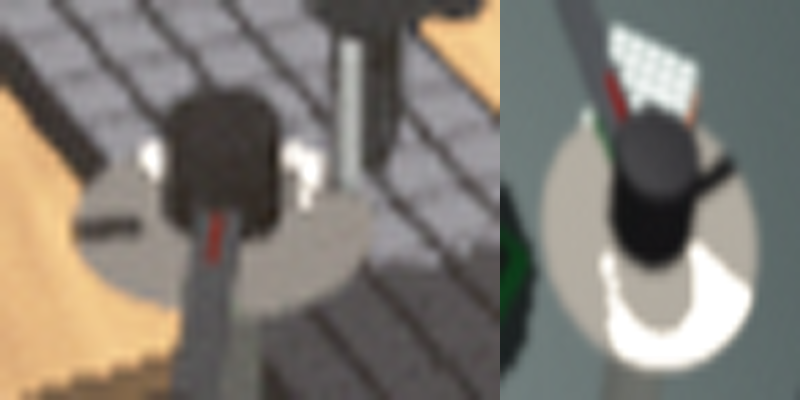

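```bash
python3 - <<'E'
from h import *
np.set_printoptions(precision=1,suppress=True)
S=optics.camera_params('side');C=optics.camera_params('scene');W=optics.camera_params('wrist')
a=cv2.imread('pics/side14.png');b=cv2.imread('pics/scene14.png');w=cv2.imread('pics/w24.png')
def red(im,x0,y0,x1,y1):
    h=cv2.cvtColor(im,cv2.COLOR_BGR2HSV); m=(((h[...,0]<8)|(h[...,0]>172))&(h[...,1]>120)); r=np.zeros_like(m); r[y0:y1,x0:x1]=1
    ys,xs=np.nonzero(m&r); return np.array([xs.mean(),ys.mean()]),len(xs)
def grn(im,x0,y0,x1,y1):
    h=cv2.cvtColor(im,cv2.COLOR_BGR2HSV); m=((h[...,0]>45)&(h[...,0]<85)&(h[...,1]>90)); r=np.zeros_like(m); r[y0:y1,x0:x1]=1
    ys,xs=np.nonzero(m&r); return np.array([xs.mean(),ys.mean()]),len(xs)
A=np.array([630.5,380])
ang=lambda X:np.degrees(np.arctan2(X[1]-A[1],X[0]-A[0]))%360
ra,rb,rw=red(a,262,90,282,105),red(b,330,280,350,300),red(w,265,355,290,385)
print(ra,rb,rw)
for t in (tri(S,ra[0],C,rb[0]),tri(S,ra[0],W,rw[0])): print('red',t,ang(t[0]))
a0=cv2.imread('pics/side0.png');b0=cv2.imread('pics/scene0.png');a1=cv2.imread('pics/side12.png')
ga,gb=grn(a0,265,98,280,110),grn(b0,330,288,348,300);ga1=grn(a1,265,98,280,110);print(ga,gb,ga1)
X=tri(S,ga[0],C,gb[0]);print('green',X,ang(X[0]))
def blk(im,x0,y0,x1,y1):
    g=cv2.cvtColor(im,cv2.COLOR_BGR2GRAY)[y0:y1,x0:x1]; ys,xs=np.nonzero(g<90); return np.array([xs.mean()+x0,ys.mean()+y0]),len(xs)
bs=((258+264)/2,97.6); bl=(75+140)/2/10+250,228/10+75
X=tri(S,bl,C,(320+41,270+31));print('black',X,ang(X[0]),ang(onplane(S,*bl,186.5)))
# knob now
E
python3 - <<'E'
import cv2
b=cv2.imread('pics/w24.png');cv2.imwrite('pics/w24c.png',cv2.resize(b[330:390,220:330],None,fx=7,fy=7,interpolation=cv2.INTER_CUBIC))
E
```

```text
(array([271. ,  98.5]), 4) (array([341., 292.]), 7) (array([276., 373.]), 45)
red (array([619.7, 353. , 201.4]), np.float64(2.253184528268983)) 248.1940595550572
red (array([613.1, 340.6, 210.5]), np.float64(3.7119809504851937)) 246.16111530578587
(array([271.5, 103. ]), 6) (array([339.4, 295.8]), 9) (array([271.5, 103. ]), 6)
green (array([620.7, 351.3, 188.4]), np.float64(2.460788766195195)) 251.12345127859396
black (array([598.4, 387.3, 186.8]), np.float64(4.1574427547102815)) 167.1189652375107 169.25406131240692
```

View pics/w24c.png

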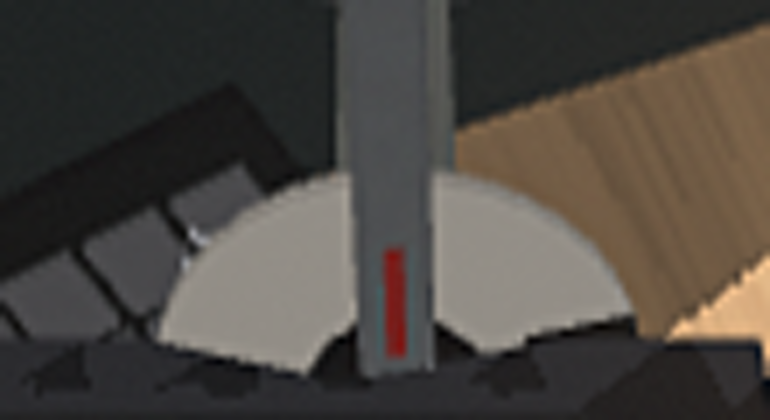

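Run:
```python
import cv2,numpy as np
b=cv2.imread('pics/w1.png');c=cv2.imread('pics/w22.png')
cv2.imwrite('pics/w1c.png',np.vstack([cv2.resize(b[340:390,220:330],None,fx=6,fy=6,interpolation=cv2.INTER_CUBIC),cv2.resize(c[335:385,220:330],None,fx=6,fy=6,interpolation=cv2.INTER_CUBIC)]))
```

```text
(no output)
```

View pics/w1c.png

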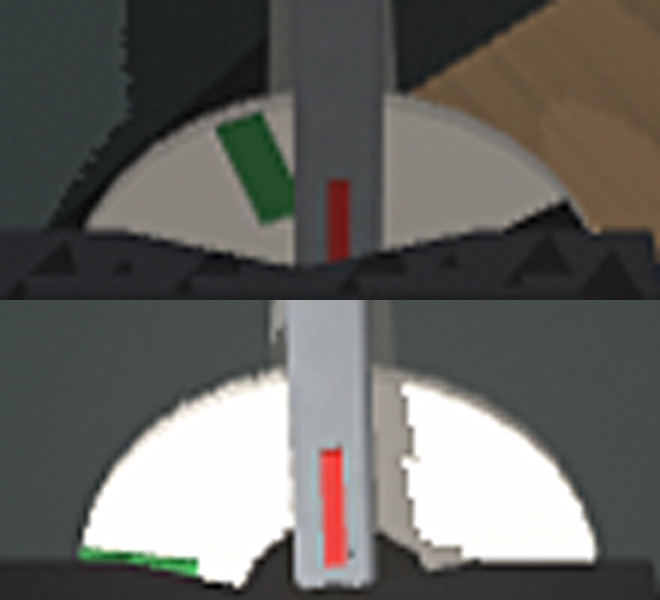

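Run:
```python
from h import *
s,pp,R=cur();p=optics.camera_params('wrist');Rc=np.array(p['R']);tc=np.array(p['t']).ravel()
Mc=Rc@R; oc=R.T@(-Rc.T@tc-pp)   # cam in tool frame
def campose(pos,q):
    w,x,y,z=q;Rt=Ro.from_quat([x,y,z,w]).as_matrix(); d=dict(p); Rn=Mc@Rt.T; d['R']=Rn; d['t']=-Rn@(np.array(pos)+Rt@oc); return d
p1=campose([531.8,250.1,445.1],[0,-.434,.901,-.001]);p22=campose([464.8,406.1,458.7],[0,.086,.996,-.001])
def an(P,a,b,z):
    A,B=onplane(P,*a,z),onplane(P,*b,z); return np.round(np.degrees(np.arctan2(*(A-B)[1::-1]))%360,2),np.round(A[:2],1),np.round(B[:2],1)
k=lambda x,y,o:(x/6+220,y/6+o)
print('w1 green',an(p1,k(240,122,340),k(277,216,340),186.5))
print('w1 red',an(p1,k(339,180,340),k(339,262,340),204)); print('w1 arm',an(p1,(276.5,300),(276.5,380),204))
print('w22 green',an(p22,k(80,549-300,335),k(197,565-300,335),186.5)); print('w22 red',an(p22,k(330,450-300,335),k(335,567-300,335),204))
k7=lambda x,y:(x/7+220,y/7+330)
print('w24 red',an(p,k7(394,248),k7(396,358),204),'arm',an(p,(271.5,240),k7(396,358),204),'blk',an(p,k7(635,325),k7(530,343),186.5))
```

```text
w1 green (np.float64(248.71), array([616.9, 343.9]), array([623.2, 360. ]))
w1 red (np.float64(231.79), array([602.3, 347.2]), array([610.6, 357.8]))
w1 arm (np.float64(231.79), array([563.3, 297.7]), array([608.4, 354.9]))
w22 green (np.float64(250.43), array([614.1, 346.7]), array([620.1, 363.5]))
w22 red (np.float64(172.39), array([586.7, 389.4]), array([606.7, 386.7]))
w24 red (np.float64(248.06), array([609.5, 337.4]), array([617.1, 356.4])) arm (np.float64(248.86), array([559.5, 207.3]), array([617.1, 356.4])) blk (np.float64(169.36), array([586.5, 381.5]), array([603.1, 378.4]))
```

View pics/side14.png

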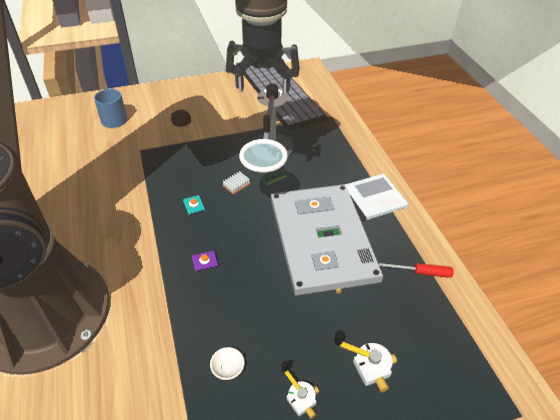

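Run:
```python
import cv2,numpy as np
a=cv2.imread('pics/side14.png');b=cv2.imread('pics/scene14.png')
cv2.imwrite('pics/fin.png',np.hstack([cv2.resize(a[175:300,265:390],(400,400),interpolation=cv2.INTER_CUBIC),cv2.resize(b[150:320,150:320],(400,400),interpolation=cv2.INTER_CUBIC)]))
```

```text
(no output)
```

View pics/fin.png

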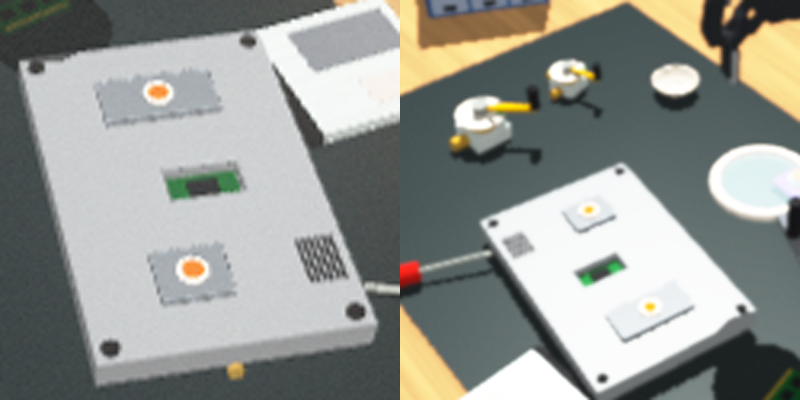

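Run:
```python
from h import *
stat(); print(ctrl.close_job())
```

```text
t 27.42 tcp [545.  170.4 509.7] yaw 156.9 tilt [ 0.006  0.005 -1.   ] F [-0.7 -0.  -0.1] w 0.997 j [ 0.25  0.28  1.65  0.    1.21 -2.49]
the job is handed in; nothing more can be done
None
```

The job is done and handed in at 27.4 s, with the gripper open and clear of everything.

- **Magnifier and valve first:** I parked the magnifier on the black mark. I then turned the larger valve until its lever lay over the green half-open mark, midway between the two black marks.
- **Covers:** Only the long cover (`cover_a`) and the short cover (`cover_c`) were on the mat. I laid each in its own bay and pushed its pin home after it was seated. The middle bay stays open because `cover_b` was absent.
- **Magnifier back over:** I swung it back until its red pointer was at the green mark.

**Last checks:**
- Both covers lie flat in their bays. Both pin heads are centred in their collars and look flush in two camera views.
- No cover had been knocked out of place, and the memory stick, heat sink and screw dish showed no sign of having moved.
- The pointer measured 248.1–248.9° in the wrist view. The green mark came out at 248.7–251.1° depending on the view, so they agree to about 1–2°, with the readings scattered by that much. In the last wrist view the arm hid the green mark.

**Contact forces:** Two contacts were harder than intended. The wrist force briefly read about 98 N (94 N of it vertical) while I lowered `cover_a`; I think the fingertips met the laptop face. It read about 68 N when the `pin_c` push bottomed out. Both are under the 120 N limit, and I saw no damage or shift.

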